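Hook a T-nut bar out of the engraver's table slot

ROBOT

A 7-joint arm with a two-finger parallel gripper is mounted at the origin on the work surface. World frame = base frame: x ahead of the robot, y to its left, z up, the work surface at z = 0. Lengths are in m, angles in rad, forces in N, time in s.
With the tool pointing down it reaches from about 0.4 to 0.85 m from the base axis. Payload 10.4 kg.
Tool frame: the origin (TCP) lies midway between the tips of the shut fingers; the grasp point (between the pads) lies 19 mm behind it; z points along the fingers, y is the line along which they close (so a half turn about z gives the same grasp; the last joint's range is limited). The gripper opens to 87 mm and grips with 3 to 60 N. Pads are 19 mm wide; open, the fingers measure 117 mm over their backs; the gripper's body (75 mm by 190 mm) begins 51 mm behind the grasp point.
Start: joints at [-1.262, 0.332, -0.065, 1.46, 0.022, 1.35, -0.088], TCP at [0.204, 0.591, 0.223] pointing down, gripper open.
Joint ranges: [-2.6, 2.6], [-0.5, 2.12], [-1.47, 1.34], [0.16, 2.42], [-1.27, 4.41], [0.06, 2.06], [-2.6, 2.6]. Speed limits (rad/s): [2.22, 2.22, 2.79, 2.79, 3.14, 3.14, 3.14].

INTERFACE

Orientations are given as a rotation vector (axis times angle).
In Python, from workcell import manip gives the robot as it stands. The module is installed in compiled form; this text tells all that it offers.
- The arm moves only by the tool send_rows, never from a script. Its argument "motion" is a list of rows, each an object of numbers: "dx", "dy", "dz": the shift along the tool's x, y, z in units of 50 mm (1.0 is 50 mm); "ax", "ay", "az": the turn, a rotation vector about the tool's x, y, z in units of 5 degrees (1.0 is 5 degrees). In form: [{"dx": .., "dy": .., "dz": .., "ax": .., "ay": .., "az": ..}, ...]. A call has 1 to 20 rows; each row shifts and turns the commanded pose from where the row before left it, along the tool's axes as they then stand; what a row does not reach is not made up. A row lasts 1/10 s, in which the tool goes at most 50 mm and 8.59 degrees, less where a joint would pass 70% of its speed; a pose out of reach is approached as far as the arm can. A call is refused whole if a number of a shift passes 1 or a number of a turn 1, either way. A call with a gripper value outside its range is refused whole. "gripper" is the opening, from 0 (shut) to 1 (fully open), set as the call begins (left out, the last holds). The fingers move at their own pace and stop on an object; "grip_force" is the grip in N (left out, the last holds). Time passes only in rows, so rows that do not move let the fingers close. It gives the time, the measured TCP pose, the force, the opening and the grip force at its end, in the units of the state.
- manip.state(): the state, without advancing time (a new reading comes with each control period).
- manip.camera(name): name is "scene" or "top" or "wrist"; returns the picture (420x560x3 uint8, red, green, blue); there is no depth.
- manip.calibration(name): a dict with "camera_matrix" (3x3 intrinsics, pixels), "distortion" ([k1, k2, p1, p2, k3] as OpenCV has them; the pictures are not rectified), "cam_to_world" (4x4, takes a point from camera to world coordinates). Camera axes: x right, y down, z forward; pixel columns grow to the right and rows downward; lengths in m; the calibration is good to about 2 mm. A picture is of the moment at which its call begins: read the wrist's pose just before it. calibration takes no time and is no camera call; for the wrist camera it gives the pose at the moment of the call.
- manip.hand_in(): hands the job in; it is judged then, once.
The state is a dict: "time_s": time; "joint_pos": joint angles; "dq": joint speeds; "joint_torque": joint torques, N m; "tcp_pos": TCP position; "tcp_rot": TCP orientation; "ft_force": force on the tool from outside, world axes, zero at the start; "moment": the same for the moment, N m; "finger_gap": finger opening in m; "gripper_force": force on a finger pad.
Only numpy, scipy, OpenCV 4.12 (cv2) and the standard library are available. Lean on these libraries where they do the work, as an engineer would, in place of code of your own. Each camera call takes 0.05 s, during which the arm holds its last target. There are 200 camera calls.

TASK

A T-nut bar has been left deep in one of the slots of the engraver's work table. With the hooked pick from the rest, draw it along the slot until its end sticks out of the open mouth, then take hold of that end, pull the bar out without letting it drop onto the bench, and lay it gently, flat on its foot, beside its twin on the floor of the tray compartment where the twin lies. In the end the pick must lie in its rest again as it did at first; leave everything else where it is.

Things in the scene. Friction and masses are not known exactly. Their poses are not given: they have to be found in the camera images.
- bed: The engraver's aluminium T-slot work table, fixed on the bench: 300 long (x) x 200 wide (y) x 60 mm high. Origin: centre of its underside. Three T-slots run along its x axis at local y = -63, 0 and +63 mm, open at the -x end (x = -150), shut by a dark end plate at x = +150. The slot at y = -63 carries a clamped nameplate (x from -15 to +135 mm, up to 95 mm above the bench).
- bed_slot (a point): Middle of the centre slot's floor, 34 mm above the bench. Each slot: slit 14 mm wide through the 14 mm thick top, over a chamber 26 mm wide and 12 mm high (from 34 to 46 mm above the bench).
- bed_mouth (a point): Mouth of the centre slot, at its upper edge (60 mm above the bench, local x = -150 mm of the work table). The bench before the mouths is bare: a bar that sticks out hangs 34 mm above it, and stays nearly level while half of it is still in the slot.
- strip: The trapped T-nut bar, dark steel: foot 120 long (x) x 22 wide x 9.5 mm high, on it a neck 11 mm wide along the whole length, 24 mm high in all; 0.24 to 0.44 kg. It starts in the slot at y = 0 or +63 mm of the work table, along it, its top 2 mm under the table top, 1.5 to 2 mm play, held only by friction (1 to 4 N); it leaves only through the mouth. Origin: centre of its underside.
- strip_outer_end (a point): Middle of the bar's foot at its end towards the mouth (local x = -60, z = 5 mm).
- strip_inner_end (a point): Middle of the bar's foot at its end away from the mouth (local x = +60, z = 5 mm). Behind it at least 80 mm of the slot are empty.
- pick: The hooked pick, 0.17 kg: flat-sided wooden handle 105 long (x) x 20 wide (y) x 26 mm high (z), from it a 7.6 mm steel shaft along local +x, bent square at x = +147 mm into a prong, 7.6 mm thick, that points down (local -z) as the pick lies in its rest. Origin: centre of the handle; centre of mass about 30 mm from it towards the prong.
- pick_tip (a point): Tip of the prong, at local (147, 0, -62) mm of the pick.
- rest: Wooden rest of the pick, fixed: board 120 x 70 x 10 mm, two uprights 8 mm thick at local x = -42 and +42, each with a notch 25 mm wide whose upright cheeks are 10 mm high and flare out above, to 87 mm over the bench. The handle lies along local x in both notches, prong end beyond the board at +x; grip it between the uprights. Origin: centre of the underside.
- rest_seat (a point): Where the centre of the handle (origin of the pick) lies when the pick is in its rest: 78 mm above the bench.
- tray: Plywood clamp tray, fixed: 158 (x) x 216 (y) x 26 mm high outside, walls and floor 4 mm, open on top, a 4 mm divider along local y = 0 making two compartments 150 x 102 mm inside. Origin: centre of the underside; floor at z = 4 mm.
- twin: A second T-nut bar, same as the trapped one, lying foot down in one of the two tray compartments along the tray's x axis, near the outer wall (its centre at local y = +85 or -85 mm): 72 mm of that compartment are free beside it. Origin: centre of its underside.
- strap: A steel strap clamp 120 x 26 x 15 mm with a long hole, lying in the other tray compartment. Origin: centre of its underside.
- tbolt: A tightened T-bolt with washer and nut (24 mm across) standing in the other one of the slots at y = 0 and +63 mm, fixed, up to 96 mm above the bench. Origin: underside of its foot.
- wrench: A loose open-ended wrench 160 mm long, bystander. Origin: underside.
- brush: A loose hand brush 180 mm long, bystander. Origin: underside.
- jar: A steel pot of pens and cutters, 68 mm across, about 150 mm high, bystander. Origin: centre of its underside.
- blanks: A stack of nameplate blanks, 120 x 75 x 20 mm, bystander. Origin: centre of its underside.
Not all that is in view belongs to the job. What is shaped like the strip but green or turquoise is not meant. There is more than one size of the pick; the one meant has the size given above.

How it is judged:
By the outcome, as a careful person would: the job done as asked, in the order asked, and still so for the second after the job is handed in, with the robot touching nothing.
It also fails if it takes over 67 s, if anything falls off the work surface, if the arm or the gripper's body presses on something with over 40 N, if the wrist force passes 120 N, or if a joint passes its speed limit or range.

## Working session

There is one attempt and no reset: what is moved stays moved. The work goes in short steps, Python scripts to look and compute and a tool call to move; the robot and the scene stay as the last step left them, time stands still between calls to the robot, and variables do not carry over. Pictures are saved under pics/ and viewed, at most 10 in all, crops included, and the job is handed in when it is done.

Besides the shell and the picture viewer there is one more tool, called after ">>>" as name(argument=value, ...), one argument or row to a line, values as JSON. send_rows: Moves the arm, as the interface text tells. Its arguments: {"type":"object","properties":{"motion":{"type":"array"},"gripper":{"type":"number"},"grip_force":{"type":"number"}},"required":["motion"]}

```bash
mkdir -p pics
cat > h.py <<'E'
import numpy as np, cv2
from workcell import manip
from scipy.spatial.transform import Rotation as R
def cal(n):
    c=manip.calibration(n); return np.array(c["camera_matrix"]),np.array(c["distortion"]),np.array(c["cam_to_world"])
def ray(c,uv):
    K,d,T=c; p=cv2.undistortPoints(np.array([[uv]],float),K,d)[0,0]
    return T[:3,3],T[:3,:3]@np.array([p[0],p[1],1])
def at(c,uv,z):
    o,v=ray(c,uv); return o+v*(z-o[2])/v[2]
def proj(c,P):
    K,d,T=c; Ti=np.linalg.inv(T); r,_=cv2.Rodrigues(Ti[:3,:3])
    return cv2.projectPoints(np.array(P,float).reshape(-1,1,3),r,Ti[:3,3],K,d)[0][:,0]
def snap(n,f,crop=None,s=1):
    c=cal(n); im=manip.camera(n)
    np.savez('pics/'+f+'.npz',K=c[0],d=c[1],T=c[2],im=im)
    if crop: im=im[crop[1]:crop[3],crop[0]:crop[2]]
    im=cv2.resize(im,None,fx=s,fy=s,interpolation=cv2.INTER_CUBIC)
    cv2.imwrite('pics/'+f+'.png',im[:,:,::-1]); return c
def load(f):
    z=np.load('pics/'+f+'.npz'); return (z['K'],z['d'],z['T'])
def tool(): 
    s=manip.state(); return np.array(s['tcp_pos']),R.from_rotvec(s['tcp_rot'])
def go(target,yaw=None):
    p,r=tool(); print('tcp',p.round(4),'rot',r.as_matrix().round(3).tolist())
    print('d tool units',(r.inv().apply(np.array(target)-p)/.05).round(3))
E
python3 - <<'E'
from h import *
for n in('top','scene'):
    c=snap(n,n+'0',s=1.4); print(n,c[2].round(3).tolist(),c[0].round(0).tolist())
s=manip.state();print(s)
E
```

```text
top [[0.009, -0.999, 0.049, 0.503], [-1.0, -0.009, -0.007, 0.117], [0.007, -0.049, -0.999, 1.223], [0.0, 0.0, 0.0, 1.0]] [[435.0, 0.0, 279.0], [0.0, 435.0, 209.0], [0.0, 0.0, 1.0]]
scene [[-0.852, 0.328, -0.409, 1.07], [0.523, 0.499, -0.691, 0.981], [-0.022, -0.802, -0.596, 0.859], [0.0, 0.0, 0.0, 1.0]] [[403.0, 0.0, 279.0], [0.0, 403.0, 208.0], [0.0, 0.0, 1.0]]
{'time_s': 0.1, 'joint_pos': array([-1.26158313,  0.33280635, -0.06471706,  1.46082462,  0.02160968,
        1.34991555, -0.08851372]), 'dq': array([ 1.07953453e-03, -1.26144565e-03,  1.14618869e-05, -8.51673786e-04,
       -1.23804741e-03,  1.28392908e-03, -1.75893769e-03]), 'joint_torque': array([ 8.61073077e-04, -6.24547577e+01,  2.41864845e-02, -3.90718031e+01,
       -6.15122588e-02,  3.66731803e-02,  7.41387248e-05]), 'tcp_pos': array([0.20348498, 0.59058992, 0.22185062]), 'tcp_rot': array([-5.18762913e-01, -3.09831492e+00,  1.96214061e-03]), 'ft_force': array([ 0.05914977, -0.32658955, -0.07779964]), 'moment': array([-0.0430185 , -0.00065093, -0.0273969 ]), 'gripper_force': 0.0, 'finger_gap': 0.08728309709314744}
```

View pics/top0.png

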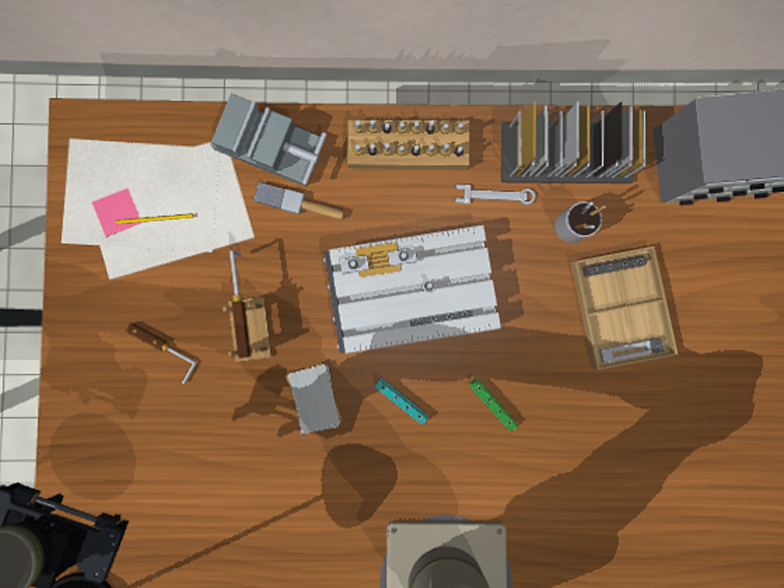

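View pics/scene0.png

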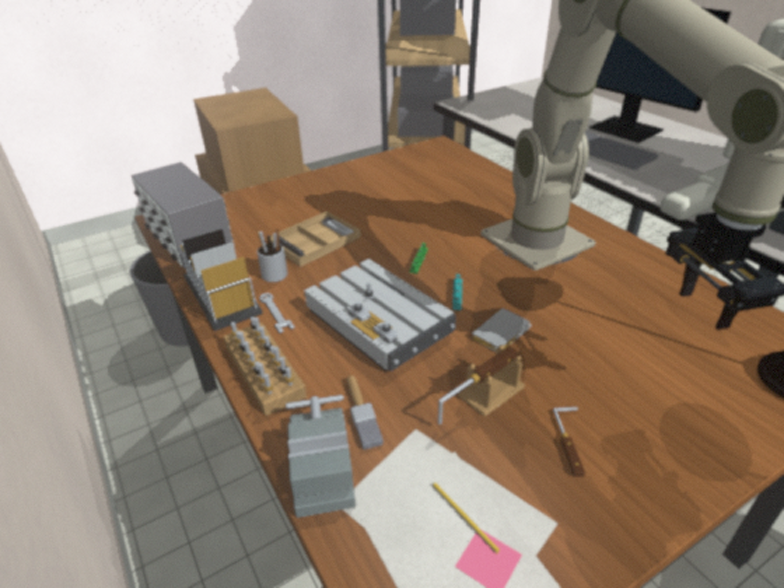

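The top view shows the bed with its mouth on the right (-y). The T-bolt is in the centre slot at (429,286), and the bar is in the near slot (y=+63), from (411,323) to (473,314). The pick is in its rest at (245,320), with the prong end at (233,250). The twin is in the upper tray compartment at (617,264).

Run:
```python
from h import *
c=load('top0')
def q(n,u,v,z): print(n,at(c,(u/1.4,v/1.4),z).round(3))
q('handle near',239,357,.09);q('handle far',237,300,.09);q('prong',233,250,.08)
q('bar in',411,323,.058);q('bar out',473,314,.058)
for n,u,v in(('bedTL',328,248),('bedTR',484,226),('bedBR',500,328),('bedBL',345,352)):q(n,u,v,.06)
for n,u,v in(('trTL',570,259),('trTR',655,246),('trBR',677,354),('trBL',594,368)):q(n,u,v,.026)
q('twL',585,271,.028);q('twR',648,259,.028)
```

```text
handle near [0.437 0.389 0.09 ]
handle far [0.542 0.395 0.09 ]
prong [0.636 0.407 0.08 ]
bar in [0.502 0.071 0.058]
bar out [ 0.52  -0.047  0.058]
bedTL [0.644 0.231 0.06 ]
bedTR [ 0.689 -0.068  0.06 ]
bedBR [ 0.494 -0.098  0.06 ]
bedBL [0.446 0.196 0.06 ]
trTL [ 0.631 -0.242  0.026]
trTR [ 0.657 -0.408  0.026]
trBR [ 0.447 -0.448  0.026]
trBL [ 0.418 -0.287  0.026]
twL [ 0.607 -0.271  0.028]
twR [ 0.632 -0.393  0.028]
```

>>> send_rows(
  motion=[
    {"dx": -0.84,"dy": -0.235,"dz": -0.1,"az": 1},
    {"dx": -0.8,"dy": -0.3,"dz": -0.1,"az": 1},
    {"dx": -0.78,"dy": -0.38,"dz": -0.1,"az": 1},
    {"dx": -0.74,"dy": -0.45,"dz": -0.1,"az": 1},
    {"dx": -0.7,"dy": -0.51,"dz": -0.1,"az": 1},
    {"dx": -0.65,"dy": -0.57,"dz": -0.1,"az": 1},
    {"dx": -0.6,"dy": -0.62,"dz": -0.1,"az": 1},
    {"dx": -0.55,"dy": -0.67,"dz": -0.1,"az": 1},
    {"az": 1},
    {"az": 1},
    {"az": 1},
    {"az": 1},
    {"az": 1},
    {"az": 1},
    {"az": 1},
    {"az": 1},
    {"az": 1},
    {"az": 1},
    {"az": 1},
    {"az": 1},
  ],
)

```text
invalid input
```

>>> send_rows(
  motion=[
    {"az": 1},
    {"az": 1},
    {"az": 1},
    {"az": 1},
    {"az": 1},
    {"az": 1},
    {"az": 1},
    {"az": 1},
    {"az": 1},
    {"az": 1},
    {"az": 1},
  ],
)

```text
invalid input
```

Run:
```python
from h import *
go([.49,.392,.2]); s=manip.state(); print(s['joint_pos'].round(2),s['time_s'])
c=snap('wrist','w1',s=1.4); print(c[2].round(3).tolist())
print(proj(c,[[.437,.389,.09],[.542,.395,.09],[.636,.407,.08]])*1.4)
```

```text
tcp [0.2035 0.5906 0.2219] rot [[-0.945, 0.326, -0.0], [0.326, 0.945, -0.001], [-0.0, -0.001, -1.0]]
d tool units [-6.712 -1.888  0.44 ]
[-1.26  0.33 -0.06  1.46  0.02  1.35 -0.09] 0.1
[[0.327, 0.91, 0.254, 0.134], [0.945, -0.314, -0.089, 0.615], [-0.001, 0.269, -0.963, 0.384], [0.0, 0.0, 0.0, 1.0]]
[[252.34578811 635.18200827]
 [310.3121643  714.39085774]
 [361.89830769 759.65359845]]
```

View pics/w1.png

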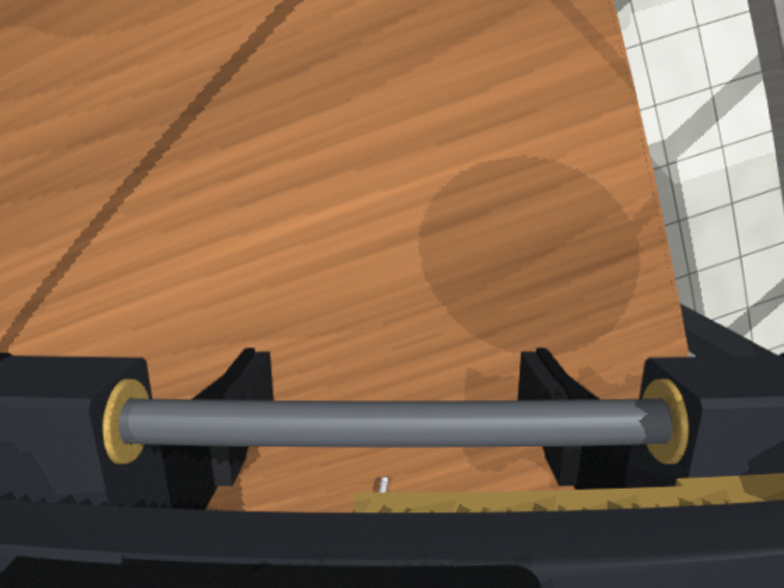

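The wrist view shows only bare bench and the fingers. The moves were refused, so I'll send the rows with all six keys.

>>> send_rows(
  motion=[
    {"dx": -0.84,"dy": -0.235,"dz": -0.1,"ax": 0,"ay": 0,"az": 1},
    {"dx": -0.8,"dy": -0.3,"dz": -0.1,"ax": 0,"ay": 0,"az": 1},
    {"dx": -0.78,"dy": -0.38,"dz": -0.1,"ax": 0,"ay": 0,"az": 1},
    {"dx": -0.74,"dy": -0.45,"dz": -0.1,"ax": 0,"ay": 0,"az": 1},
    {"dx": -0.7,"dy": -0.51,"dz": -0.1,"ax": 0,"ay": 0,"az": 1},
    {"dx": -0.65,"dy": -0.57,"dz": -0.1,"ax": 0,"ay": 0,"az": 1},
    {"dx": -0.6,"dy": -0.62,"dz": -0.1,"ax": 0,"ay": 0,"az": 1},
    {"dx": -0.55,"dy": -0.67,"dz": -0.1,"ax": 0,"ay": 0,"az": 1},
  ],
  gripper=1,
  grip_force=20,
)

```text
time_s: 0.95
tcp_pos: [0.3132, 0.2893, 0.2623]
tcp_rot: [-1.554, -2.73, 0.0]
ft_force: [0.2, -0.2, 0.5]
finger_gap: 0.0867
gripper_force: 0.0
```

>>> send_rows(
  motion=[
    {"dx": 0,"dy": 0,"dz": 0,"ax": 0,"ay": 0,"az": 1},
    {"dx": 0,"dy": 0,"dz": 0,"ax": 0,"ay": 0,"az": 1},
    {"dx": 0,"dy": 0,"dz": 0,"ax": 0,"ay": 0,"az": 1},
    {"dx": 0,"dy": 0,"dz": 0,"ax": 0,"ay": 0,"az": 1},
    {"dx": 0,"dy": 0,"dz": 0,"ax": 0,"ay": 0,"az": 1},
    {"dx": 0,"dy": 0,"dz": 0,"ax": 0,"ay": 0,"az": 1},
    {"dx": 0,"dy": 0,"dz": 0,"ax": 0,"ay": 0,"az": 1},
    {"dx": 0,"dy": 0,"dz": 0,"ax": 0,"ay": 0,"az": 1},
    {"dx": 0,"dy": 0,"dz": 0,"ax": 0,"ay": 0,"az": 1},
    {"dx": 0,"dy": 0,"dz": 0,"ax": 0,"ay": 0,"az": 1},
    {"dx": 0,"dy": 0,"dz": 0,"ax": 0,"ay": 0,"az": 1},
    {"dx": 0,"dy": 0,"dz": 0,"ax": 0,"ay": 0,"az": 1},
    {"dx": 0,"dy": 0,"dz": 0,"ax": 0,"ay": 0,"az": 1},
    {"dx": 0,"dy": 0,"dz": 0,"ax": 0,"ay": 0,"az": 1},
    {"dx": 0,"dy": 0,"dz": 0,"ax": 0,"ay": 0,"az": 1},
    {"dx": 0,"dy": 0,"dz": 0,"ax": 0,"ay": 0,"az": 1},
    {"dx": 0,"dy": 0,"dz": 0,"ax": 0,"ay": 0,"az": 1},
    {"dx": 0,"dy": 0,"dz": 0,"ax": 0,"ay": 0,"az": 1},
    {"dx": 0,"dy": 0,"dz": 0,"ax": 0,"ay": 0,"az": 1},
    {"dx": 0,"dy": 0,"dz": 0,"ax": 0,"ay": 0,"az": 1},
  ],
)

```text
time_s: 2.95
tcp_pos: [0.3128, 0.2913, 0.2624]
tcp_rot: [3.09, 0.567, -0.0]
ft_force: [-0.1, -0.8, -0.6]
finger_gap: 0.087
gripper_force: 0.0
```

Run:
```python
from h import *
go([.42,.385,.26]); s=manip.state(); print(s['joint_pos'].round(2),s['time_s'])
```

```text
tcp [0.3128 0.2913 0.2624] rot [[0.935, 0.355, -0.0], [0.355, -0.935, -0.0], [-0.0, 0.0, -1.0]]
d tool units [ 2.669 -0.991  0.046]
[-0.89 -0.13  0.03  1.88  0.    1.39 -2.07] 2.95
```

>>> send_rows(
  motion=[
    {"dx": 0.9,"dy": -0.33,"dz": -0.2,"ax": 0,"ay": 0,"az": 1},
    {"dx": 0.9,"dy": -0.4,"dz": -0.2,"ax": 0,"ay": 0,"az": 1},
    {"dx": 0.85,"dy": -0.5,"dz": -0.2,"ax": 0,"ay": 0,"az": 1},
    {"dx": 0,"dy": 0,"dz": 0,"ax": 0,"ay": 0,"az": 0},
  ],
)

```text
time_s: 3.35
tcp_pos: [0.4262, 0.3896, 0.2901]
tcp_rot: [3.135, 0.159, -0.002]
ft_force: [-1.0, -0.8, -1.2]
finger_gap: 0.0869
gripper_force: 0.0
```

Run:
```python
from h import *
go([.49,.392,.2]); s=manip.state(); print(s['joint_pos'].round(2),s['time_s'])
c=snap('wrist','w2',s=1.4)
print(proj(c,[[.437,.389,.09],[.542,.395,.09],[.636,.407,.08]])*1.4)
```

```text
tcp [0.4262 0.3896 0.2901] rot [[0.995, 0.101, -0.001], [0.101, -0.995, -0.002], [-0.001, 0.002, -1.0]]
d tool units [1.277 0.078 1.8  ]
[-0.88  0.2   0.07  1.49 -0.01  1.46 -2.28] 3.35
[[396.5473024  248.47335491]
 [403.31779297  96.51673589]
 [399.65018566 -47.00998759]]
```

View pics/w2.png

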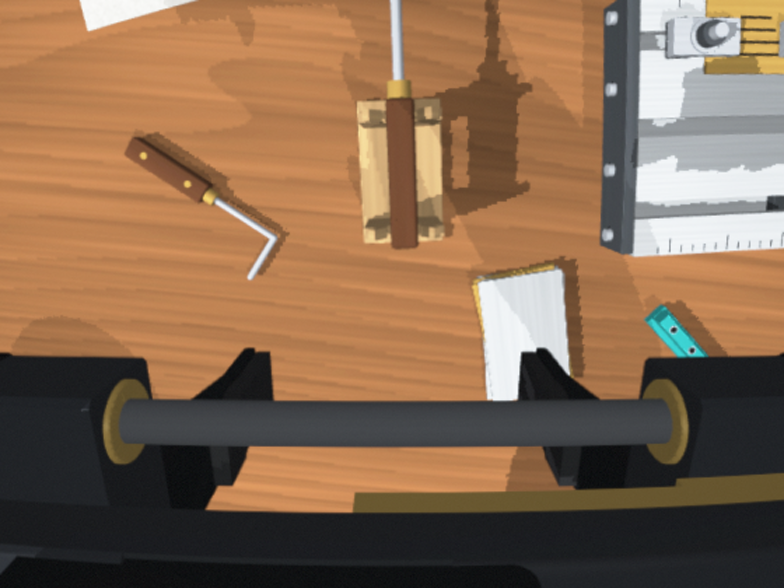

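The handle's top face runs from (404,247) to (400,97), with the ferrule to (399,81). The rest board's corners are about (358,100), (441,98), (363,242) and (441,240).

Run:
```python
from h import *
c=load('w2')
a=at(c,(404/1.4,247/1.4),.091);b=at(c,(400/1.4,97/1.4),.091);f=at(c,(399/1.4,81/1.4),.085);s=at(c,(397/1.4,3/1.4),.078)
print(a,b,f,s,np.linalg.norm(b-a),np.degrees(np.arctan2(*(b-a)[1::-1])),np.degrees(np.arctan2(*(s-a)[1::-1])))
l=at(c,(358/1.4,100/1.4),.08);
for u,v in((375,108),(430,108),(375,230),(430,230)):print(at(c,(u/1.4,v/1.4),.087).round(4))
for u,v in((358,100),(441,98),(363,242),(441,240)):print(at(c,(u/1.4,v/1.4),.01).round(4))
```

```text
[0.43878873 0.3837464  0.091     ] [0.54133935 0.39721839 0.091     ] [0.5524848  0.39897927 0.085     ] [0.6044485  0.40558093 0.078     ] 0.1034317459697588 7.484042408663576 7.508500808591152
[0.5328 0.4136 0.087 ]
[0.5367 0.3759 0.087 ]
[0.4485 0.4059 0.087 ]
[0.4525 0.3661 0.087 ]
[0.545  0.4318 0.01  ]
[0.5536 0.3631 0.01  ]
[0.4261 0.4174 0.01  ]
[0.4348 0.3487 0.01  ]
```

>>> send_rows(
  motion=[
    {"dx": 0,"dy": 0,"dz": 0,"ax": 0,"ay": 0,"az": -0.3},
    {"dx": 0.715,"dy": 0.07,"dz": 0.5,"ax": 0,"ay": 0,"az": 0},
    {"dx": 0.715,"dy": 0.07,"dz": 0.5,"ax": 0,"ay": 0,"az": 0},
    {"dx": 0,"dy": 0,"dz": 0.8,"ax": 0,"ay": 0,"az": 0},
    {"dx": 0,"dy": 0,"dz": 0.8,"ax": 0,"ay": 0,"az": 0},
    {"dx": 0,"dy": 0,"dz": 0.6,"ax": 0,"ay": 0,"az": 0},
    {"dx": 0,"dy": 0,"dz": 0.6,"ax": 0,"ay": 0,"az": 0},
    {"dx": 0,"dy": 0,"dz": 0.5,"ax": 0,"ay": 0,"az": 0},
    {"dx": 0,"dy": 0,"dz": 0.32,"ax": 0,"ay": 0,"az": 0},
    {"dx": 0,"dy": 0,"dz": 0,"ax": 0,"ay": 0,"az": 0},
    {"dx": 0,"dy": 0,"dz": 0,"ax": 0,"ay": 0,"az": 0},
  ],
)

```text
time_s: 4.5
tcp_pos: [0.4953, 0.3895, 0.0628]
tcp_rot: [-3.134, -0.206, -0.002]
ft_force: [-0.2, -0.1, -0.6]
finger_gap: 0.0874
gripper_force: 0.0
```

Run:
```python
from h import *
go([.498,.3915,.059])
```

```text
tcp [0.4953 0.3895 0.0628] rot [[0.991, 0.131, 0.001], [0.131, -0.991, 0.001], [0.001, -0.001, -1.0]]
d tool units [ 0.058 -0.033  0.077]
```

>>> send_rows(
  motion=[
    {"dx": 0.05,"dy": -0.03,"dz": 0.08,"ax": 0,"ay": 0,"az": 0},
    {"dx": 0,"dy": 0,"dz": 0,"ax": 0,"ay": 0,"az": 0},
  ],
)

```text
time_s: 4.7
tcp_pos: [0.498, 0.3916, 0.0583]
tcp_rot: [-3.134, -0.205, -0.002]
ft_force: [0.3, 0.4, -0.3]
finger_gap: 0.0869
gripper_force: 0.0
```

>>> send_rows(
  motion=[
    {"dx": 0,"dy": 0,"dz": 0,"ax": 0,"ay": 0,"az": 0},
    {"dx": 0,"dy": 0,"dz": 0,"ax": 0,"ay": 0,"az": 0},
    {"dx": 0,"dy": 0,"dz": 0,"ax": 0,"ay": 0,"az": 0},
    {"dx": 0,"dy": 0,"dz": 0,"ax": 0,"ay": 0,"az": 0},
    {"dx": 0,"dy": 0,"dz": 0,"ax": 0,"ay": 0,"az": 0},
    {"dx": 0,"dy": 0,"dz": 0,"ax": 0,"ay": 0,"az": 0},
    {"dx": 0,"dy": 0,"dz": 0,"ax": 0,"ay": 0,"az": 0},
    {"dx": 0,"dy": 0,"dz": 0,"ax": 0,"ay": 0,"az": 0},
  ],
  gripper=0,
  grip_force=60,
)

```text
time_s: 5.5
tcp_pos: [0.4974, 0.3911, 0.0574]
tcp_rot: [-3.135, -0.205, 0.0]
ft_force: [1.0, -0.3, 0.2]
finger_gap: 0.0305
gripper_force: 0.0
```

>>> send_rows(
  motion=[
    {"dx": 0,"dy": 0,"dz": 0,"ax": 0,"ay": 0,"az": 0},
    {"dx": 0,"dy": 0,"dz": 0,"ax": 0,"ay": 0,"az": 0},
    {"dx": 0,"dy": 0,"dz": 0,"ax": 0,"ay": 0,"az": 0},
    {"dx": 0,"dy": 0,"dz": 0,"ax": 0,"ay": 0,"az": 0},
  ],
)

```text
time_s: 5.9
tcp_pos: [0.4974, 0.3911, 0.0574]
tcp_rot: [-3.135, -0.205, -0.0]
ft_force: [-0.5, -0.6, -0.6]
finger_gap: 0.0192
gripper_force: 60.0
```

Run:
```python
from h import *
go([.498,.3915,.059]);print(manip.state()['joint_pos'].round(2))
c=load('top0')
# bed axis from long edges, slot line
TL,TR,BR,BL=[np.array(x) for x in([.644,.231],[.689,-.068],[.494,-.098],[.446,.196])]
print((TL+TR+BR+BL)/4,[np.degrees(np.arctan2(*(a-b)[::-1])) for a,b in((TL,TR),(BL,BR))])
im=np.load('pics/top0.npz')['im']
cr=cv2.resize(im[150:260,225:365],None,fx=5.5,fy=5.5,interpolation=cv2.INTER_CUBIC)
cv2.imwrite('pics/bedcrop.png',cr[:,:,::-1]);print(cr.shape)
```

```text
tcp [0.4974 0.3911 0.0574] rot [[0.991, 0.13, 0.0], [0.13, -0.991, 0.0], [0.0, -0.0, -1.0]]
d tool units [ 0.013 -0.006 -0.031]
[-0.8   0.48  0.08  1.62 -0.04  1.04 -2.15]
[0.56825 0.06525] [np.float64(98.55887473909759), np.float64(99.27260177720031)]
(605, 770, 3)
```

View pics/bedcrop.png

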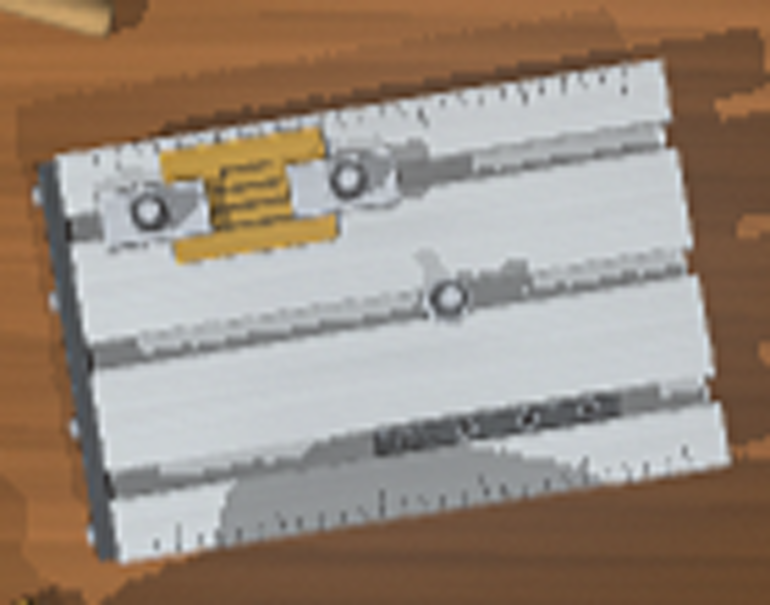

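The bar's top runs from (375,442) to (620,404) in the crop. The near slot goes from about (115,483) to the mouth at (710,391), and the table corners are (55,155), (663,60), (730,462) and (122,560).

Run:
```python
from h import *
c=load('top0')
q=lambda u,v,z: at(c,((u+.5)/5.5-.5+225,(v+.5)/5.5-.5+150),z)
C=[q(*p,.06)[:2] for p in((55,155),(663,60),(730,462),(122,560))]
m=np.mean(C,0);print(np.round(C,4).tolist(),m)
e=[C[0]-C[1],C[3]-C[2],C[0]-C[3],C[1]-C[2]]
print([ (np.linalg.norm(x).round(4),np.degrees(np.arctan2(x[1],x[0])).round(2)) for x in e])
S=[q(115,483,.06),q(710,391,.06)];print(S,np.degrees(np.arctan2(*(S[0]-S[1])[1::-1])))
y=np.radians(98.8)
X=np.array([np.cos(y),np.sin(y)]);Y=np.array([-X[1],X[0]])
print('slot63 centre',m+.063*Y)
for p in((375,442),(620,404)):
    w=q(*p,.058);l=(w[:2]-m);print(w,l@X,l@Y)
for s in S:print((s[:2]-m)@X,(s[:2]-m)@Y)
```

```text
[[0.6421, 0.2305], [0.6916, -0.066], [0.4956, -0.0988], [0.4457, 0.1954]] [0.56877249 0.06530112]
[(np.float64(0.3006), np.float64(99.47)), (np.float64(0.2984), np.float64(99.64)), (np.float64(0.1996), np.float64(10.13)), (np.float64(0.1987), np.float64(9.51))]
[array([0.48280301, 0.19931147, 0.06      ]), array([ 0.52998364, -0.08911276,  0.06      ])] 99.29020072544351
slot63 centre [0.5065141  0.05566301]
[0.50373805 0.07337847 0.058     ] 0.01793161704072341 0.06303315766420294
[ 0.52329696 -0.04571496  0.058     ] -0.10275212414580277 0.06192409942954639
0.14558494350736942 0.06445579563842982
-0.146662031958117 0.06195538153864986
```

>>> send_rows(
  motion=[
    {"dx": 0,"dy": 0,"dz": -0.1,"ax": 0,"ay": 0,"az": 0},
    {"dx": 0,"dy": 0,"dz": -0.3,"ax": 0,"ay": 0,"az": 0},
    {"dx": 0,"dy": 0,"dz": -0.5,"ax": 0,"ay": 0,"az": 0},
    {"dx": 0,"dy": 0,"dz": -0.6,"ax": 0,"ay": 0,"az": 0},
    {"dx": 0,"dy": 0,"dz": -0.6,"ax": 0,"ay": 0,"az": 0},
    {"dx": 0,"dy": 0,"dz": -0.6,"ax": 0,"ay": 0,"az": -0.4},
    {"dx": 0,"dy": 0,"dz": -0.4,"ax": 0,"ay": 0,"az": -1},
    {"dx": 0,"dy": 0,"dz": 0,"ax": 0,"ay": 0,"az": -1},
    {"dx": 0,"dy": 0,"dz": 0,"ax": 0,"ay": 0,"az": -1},
    {"dx": 0,"dy": 0,"dz": 0,"ax": 0,"ay": 0,"az": -1},
    {"dx": 0,"dy": 0,"dz": 0,"ax": 0,"ay": 0,"az": -1},
    {"dx": 0,"dy": 0,"dz": 0,"ax": 0,"ay": 0,"az": -1},
    {"dx": 0,"dy": 0,"dz": 0,"ax": 0,"ay": 0,"az": -1},
    {"dx": 0,"dy": 0,"dz": 0,"ax": 0,"ay": 0,"az": -1},
    {"dx": 0,"dy": 0,"dz": 0,"ax": 0,"ay": 0,"az": -1},
    {"dx": 0,"dy": 0,"dz": 0,"ax": 0,"ay": 0,"az": -1},
    {"dx": 0,"dy": 0,"dz": 0,"ax": 0,"ay": 0,"az": -1},
    {"dx": 0,"dy": 0,"dz": 0,"ax": 0,"ay": 0,"az": -1},
    {"dx": 0,"dy": 0,"dz": 0,"ax": 0,"ay": 0,"az": -1},
    {"dx": 0,"dy": 0,"dz": 0,"ax": 0,"ay": 0,"az": -1},
  ],
)

```text
time_s: 7.9
tcp_pos: [0.4975, 0.3909, 0.2138]
tcp_rot: [2.412, 2.013, 0.001]
ft_force: [-0.7, 0.3, -1.7]
finger_gap: 0.0195
gripper_force: 60.0
```

>>> send_rows(
  motion=[
    {"dx": 0,"dy": 0,"dz": 0,"ax": 0,"ay": 0,"az": -1},
    {"dx": 0,"dy": 0,"dz": 0,"ax": 0,"ay": 0,"az": -1},
    {"dx": 0,"dy": 0,"dz": 0,"ax": 0,"ay": 0,"az": -1},
    {"dx": 0,"dy": 0,"dz": 0,"ax": 0,"ay": 0,"az": -1},
    {"dx": 0,"dy": 0,"dz": 0,"ax": 0,"ay": 0,"az": 0},
  ],
)

```text
time_s: 8.4
tcp_pos: [0.4976, 0.3909, 0.2136]
tcp_rot: [2.029, 2.398, 0.001]
ft_force: [1.1, -0.5, -0.9]
finger_gap: 0.0192
gripper_force: 60.0
```

Run:
```python
from h import *
p,r=tool();print(r.as_matrix()[:,0],np.degrees(np.arctan2(*r.as_matrix()[1::-1,0])));go([.523,-.0432,.16]);print(manip.state()['joint_pos'].round(2),manip.state()['time_s'])
```

```text
[-1.65972954e-01  9.86130231e-01  3.82400187e-04] 99.55376071088808
tcp [0.4976 0.3909 0.2136] rot [[-0.166, 0.986, 0.001], [0.986, 0.166, 0.001], [0.0, 0.001, -1.0]]
d tool units [-8.647 -0.94   1.068]
[-0.64  0.36 -0.13  1.45  0.05  1.34 -0.6 ] 8.4
```

>>> send_rows(
  motion=[
    {"dx": -0.3,"dy": -0.03,"dz": 0,"ax": 0,"ay": 0,"az": 0},
    {"dx": -0.6,"dy": -0.07,"dz": 0,"ax": 0,"ay": 0,"az": 0},
    {"dx": -0.8,"dy": -0.09,"dz": 0,"ax": 0,"ay": 0,"az": 0},
    {"dx": -0.8,"dy": -0.09,"dz": 0,"ax": 0,"ay": 0,"az": 0},
    {"dx": -0.8,"dy": -0.09,"dz": 0,"ax": 0,"ay": 0,"az": 0},
    {"dx": -0.8,"dy": -0.09,"dz": 0,"ax": 0,"ay": 0,"az": 0},
    {"dx": -0.8,"dy": -0.09,"dz": 0,"ax": 0,"ay": 0,"az": 0},
    {"dx": -0.8,"dy": -0.09,"dz": 0.1,"ax": 0,"ay": 0,"az": 0},
    {"dx": -0.8,"dy": -0.09,"dz": 0.2,"ax": 0,"ay": 0,"az": 0},
    {"dx": -0.8,"dy": -0.09,"dz": 0.3,"ax": 0,"ay": 0,"az": 0},
    {"dx": -0.7,"dy": -0.07,"dz": 0.3,"ax": 0,"ay": 0,"az": 0},
    {"dx": -0.5,"dy": -0.05,"dz": 0.2,"ax": 0,"ay": 0,"az": 0},
    {"dx": 0,"dy": 0,"dz": 0,"ax": 0,"ay": 0,"az": 0},
    {"dx": 0,"dy": 0,"dz": 0,"ax": 0,"ay": 0,"az": 0},
  ],
)

```text
time_s: 9.8
tcp_pos: [0.5206, -0.0369, 0.1577]
tcp_rot: [-2.034, -2.394, -0.0]
ft_force: [0.4, 0.3, -1.5]
finger_gap: 0.0197
gripper_force: 60.0
```

Run:
```python
from h import *
go([.523,-.0432,.09]);s=manip.state();print(s['ft_force'],s['moment'])
p,r=tool()
tip=p+r.apply([.1395,0,.0414]);el=p+r.apply([.1395,0,-.02])
print('tip pred',tip)
a=snap('top','t3');b=snap('scene','s3')
out=[]
for n,c in(('t3',a),('s3',b)):
    t,e=proj(c,[tip,el]);print(n,t,e)
    im=np.load(f'pics/{n}.npz')['im']; u,v=np.clip(t.astype(int),[65,60],[495,360]);print('origin',u-65,v-60)
    out.append(cv2.resize(im[v-60:v+60,u-65:u+65],None,fx=3,fy=4 if 0 else 3,interpolation=cv2.INTER_CUBIC))
cv2.imwrite('pics/chk3.png',np.hstack(out)[:,:,::-1])
```

```text
tcp [ 0.5206 -0.0369  0.1577] rot [[-0.161, 0.987, 0.0], [0.987, 0.161, 0.0], [0.0, 0.0, -1.0]]
d tool units [-0.133  0.026  1.354]
[ 0.37122642  0.27906383 -1.5198145 ] [-0.09268277  0.07961533 -0.02211743]
tip pred [0.49815556 0.10083434 0.11636911]
t3 [282.8114778  232.05257706] [283.19773136 232.16997004]
origin 217 172
s3 [292.71374897 198.25238043] [292.66813925 182.05299434]
origin 227 138
```

View pics/chk3.png

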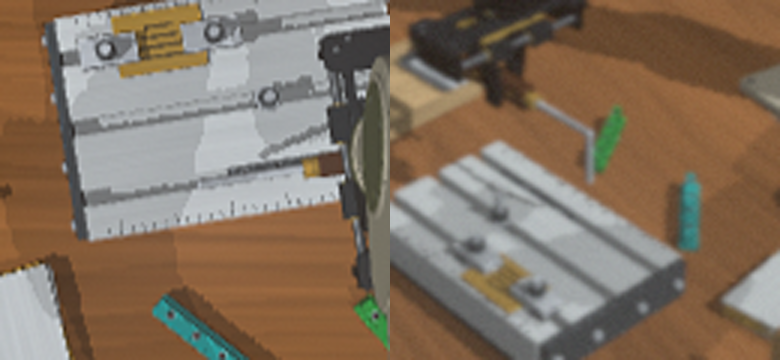

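In the top half the shaft lies over the slot, ending at about (200,180) as predicted. In the scene half the prong runs from (592,133) to (591,180), about 1 px right of the prediction. I'll check this against the bed's edges with an overlay.

Run:
```python
from h import *
y=np.radians(99.5);X=np.array([np.cos(y),np.sin(y),0]);Y=np.array([-X[1],X[0],0]);m=np.array([.5688,.0653,0])
L=lambda a,b,z:m+a*X+b*Y+np.array([0,0,z])
tip=np.array([.49816,.10083,.11637]);el=tip+[0,0,.062]
tx=np.array([-.161,.987,0])
out=[]
for n,(x0,y0,w,h),s in(('t3',(245,205,80,60),4.9),('s3',(262,170,80,75),4.9)):
    c=load(n);im=np.load(f'pics/{n}.npz')['im'][y0:y0+h,x0:x0+w]
    s=5;im=cv2.resize(im,None,fx=s,fy=s,interpolation=cv2.INTER_CUBIC)
    for A,B,col in((L(-.15,.056,.06),L(.15,.056,.06),(255,0,0)),(L(-.15,.07,.06),L(.15,.07,.06),(255,0,0)),(L(-.15,.1,.06),L(.15,.1,.06),(255,0,255)),(L(.15,.1,.06),L(.15,0,.06),(255,0,255)),(el,tip,(0,160,0)),(el,el-tx*.09,(0,160,0))):
        p=(proj(c,[A,B])-[x0,y0]+.5)*s
        cv2.line(im,*[tuple(int(round(k*16)) for k in q) for q in p],col,1,cv2.LINE_AA,4)
    im=cv2.copyMakeBorder(im,0,375-im.shape[0],0,0,cv2.BORDER_CONSTANT); out.append(im)
cv2.imwrite('pics/chk4.png',np.hstack(out)[:,:,::-1])
```

```text
(no output)
```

View pics/chk4.png

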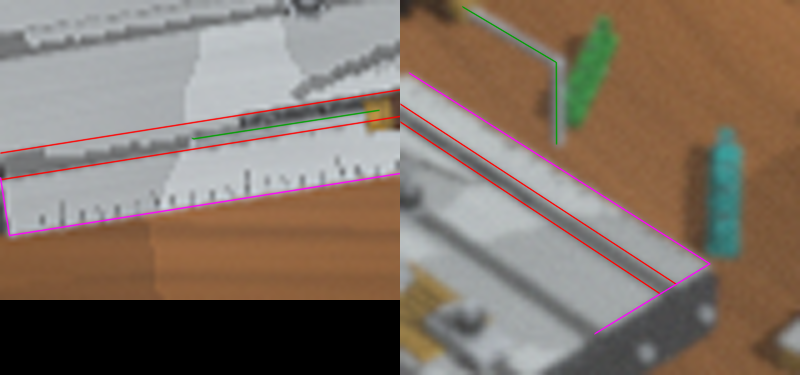

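Run:
```python
from h import *
z=np.load('pics/t3.npz');im=z['im'].astype(int);c=load('t3')
tip=np.array([.49816,.10083,.11637]);el=tip+[0,0,.062];tx=np.array([-.161,.987,0])
g=(im[:,:,0]-im[:,:,2]>60)
for u in range(317,330):
    r=[v for v in range(215,240) if g[v,u]]; print(u,r and (min(r),max(r)),end=' ')
print()
for k in(.08,.09,.1):print(k,proj(c,[el-tx*k]))
print(im[225:240,317:325].mean(2).round().astype(int).tolist()) if 0 else None
gr=im.mean(2)
for u in(248,254,260,265,283,286,290,295):
    print(u,gr[222:246,u].round().astype(int).tolist())
y=np.radians(99.5);X=np.array([np.cos(y),np.sin(y),0]);Y=np.array([-X[1],X[0],0]);m=np.array([.5688,.0653,.06])
for a in(.03,.06,.09,.12):print(proj(c,[m+a*X+.056*Y,m+a*X+.07*Y]).round(1).tolist())
```

```text
317 [] 318 (225, 227) 319 (225, 230) 320 (225, 230) 321 (225, 230) 322 (225, 230) 323 (228, 229) 324 [] 325 [] 326 [] 327 [] 328 [] 329 (239, 239) 
0.08 [[316.14925535 227.0865182 ]]
0.09 [[320.26612343 226.45263694]]
0.1 [[324.38276455 225.81897819]]
248 [174, 177, 174, 174, 173, 176, 177, 174, 176, 177, 175, 175, 181, 139, 115, 117, 117, 115, 128, 165, 175, 178, 176, 173]
254 [177, 174, 174, 174, 176, 176, 174, 176, 177, 177, 177, 178, 174, 177, 139, 114, 115, 128, 164, 175, 177, 176, 172, 175]
260 [175, 172, 173, 176, 175, 172, 176, 177, 175, 176, 176, 171, 170, 173, 135, 112, 138, 166, 174, 175, 175, 173, 173, 175]
265 [171, 174, 176, 174, 173, 173, 174, 174, 174, 174, 171, 173, 174, 135, 113, 137, 168, 175, 174, 175, 172, 173, 174, 176]
283 [195, 192, 192, 193, 194, 193, 196, 187, 174, 152, 150, 183, 176, 187, 193, 190, 192, 193, 192, 195, 196, 167, 151, 156]
286 [194, 193, 193, 193, 192, 192, 195, 177, 172, 135, 138, 155, 152, 182, 191, 191, 193, 192, 194, 196, 195, 192, 195, 167]
290 [193, 193, 192, 194, 193, 194, 182, 174, 134, 129, 160, 165, 186, 192, 190, 191, 192, 193, 195, 195, 165, 180, 198, 145]
295 [194, 191, 194, 193, 195, 155, 107, 85, 119, 159, 154, 183, 194, 189, 191, 192, 193, 197, 200, 197, 198, 200, 156, 111]
[[288.2, 228.1], [289.0, 233.3]]
[[277.1, 229.8], [277.9, 235.0]]
[[266.0, 231.6], [266.8, 236.8]]
[[254.9, 233.4], [255.7, 238.6]]
```

>>> send_rows(
  motion=[
    {"dx": 0,"dy": 0.04,"dz": 0.2,"ax": 0,"ay": 0,"az": 0},
    {"dx": 0,"dy": 0,"dz": 0.3,"ax": 0,"ay": 0,"az": 0},
    {"dx": 0,"dy": 0,"dz": 0.3,"ax": 0,"ay": 0,"az": 0},
    {"dx": 0,"dy": 0,"dz": 0.15,"ax": 0,"ay": 0,"az": 0},
    {"dx": 0,"dy": 0,"dz": 0.1,"ax": 0,"ay": 0,"az": 0},
    {"dx": 0,"dy": 0,"dz": 0.1,"ax": 0,"ay": 0,"az": 0},
    {"dx": 0,"dy": 0,"dz": 0.1,"ax": 0,"ay": 0,"az": 0},
    {"dx": 0,"dy": 0,"dz": 0,"ax": 0,"ay": 0,"az": 0},
  ],
)

```text
time_s: 10.7
tcp_pos: [0.5229, -0.0355, 0.0945]
tcp_rot: [-2.03, -2.397, 0.0]
ft_force: [-0.7, 0.4, -1.3]
finger_gap: 0.0196
gripper_force: 60.0
```

>>> send_rows(
  motion=[
    {"dx": 0,"dy": 0,"dz": 0.1,"ax": 0,"ay": 0,"az": 0},
    {"dx": 0,"dy": 0,"dz": 0.1,"ax": 0,"ay": 0,"az": 0},
    {"dx": 0,"dy": 0,"dz": 0.04,"ax": 0,"ay": 0,"az": 0},
    {"dx": 0,"dy": 0,"dz": 0,"ax": 0,"ay": 0,"az": 0},
  ],
)

```text
time_s: 11.1
tcp_pos: [0.5228, -0.0355, 0.0825]
tcp_rot: [-2.03, -2.397, 0.001]
ft_force: [-0.1, -0.6, -1.9]
finger_gap: 0.0197
gripper_force: 60.0
```

Run:
```python
from h import *
p,r=tool();print(p,r.as_matrix()[:2,0],np.degrees(np.arctan2(*r.as_matrix()[1::-1,0])));s=manip.state();print(s['ft_force'],s['moment'])
tip=p+r.apply([.1395,0,.0414])
X=np.array([-.165,.986]);l=tip[:2]-[.5688,.0653];print(tip,l@X,l@np.array([-.986,-.165]))
```

```text
[ 0.52282545 -0.03550075  0.08250224] [-0.16484995  0.98631864] 99.48851815266399
[-0.1243115  -0.55080731 -1.85394082] [-0.12284373  0.07392294  0.04406986]
[0.49980009 0.10209282 0.04112528] 0.047662702595158216 0.061963096852502654
```

>>> send_rows(
  motion=[
    {"dx": -0.1,"dy": 0,"dz": 0,"ax": 0,"ay": 0,"az": 0},
    {"dx": -0.15,"dy": 0,"dz": 0,"ax": 0,"ay": 0,"az": 0},
    {"dx": -0.1,"dy": 0,"dz": 0,"ax": 0,"ay": 0,"az": 0},
    {"dx": -0.1,"dy": 0,"dz": 0,"ax": 0,"ay": 0,"az": 0},
    {"dx": -0.1,"dy": 0,"dz": 0,"ax": 0,"ay": 0,"az": 0},
    {"dx": -0.1,"dy": 0,"dz": 0,"ax": 0,"ay": 0,"az": 0},
    {"dx": -0.1,"dy": 0,"dz": 0,"ax": 0,"ay": 0,"az": 0},
    {"dx": -0.1,"dy": 0,"dz": 0,"ax": 0,"ay": 0,"az": 0},
  ],
)

```text
time_s: 11.9
tcp_pos: [0.5301, -0.0777, 0.0829]
tcp_rot: [-2.03, -2.398, -0.0]
ft_force: [-1.0, 1.7, -2.6]
finger_gap: 0.0195
gripper_force: 60.0
```

>>> send_rows(
  motion=[
    {"dx": -0.15,"dy": 0,"dz": 0,"ax": 0,"ay": 0,"az": 0},
    {"dx": -0.15,"dy": 0,"dz": 0,"ax": 0,"ay": 0,"az": 0},
    {"dx": -0.15,"dy": 0,"dz": 0,"ax": 0,"ay": 0,"az": 0},
    {"dx": -0.15,"dy": 0,"dz": 0,"ax": 0,"ay": 0,"az": 0},
    {"dx": -0.15,"dy": 0,"dz": 0,"ax": 0,"ay": 0,"az": 0},
    {"dx": -0.15,"dy": 0,"dz": 0,"ax": 0,"ay": 0,"az": 0},
    {"dx": -0.15,"dy": 0,"dz": 0,"ax": 0,"ay": 0,"az": 0},
    {"dx": -0.15,"dy": 0,"dz": 0,"ax": 0,"ay": 0,"az": 0},
    {"dx": -0.15,"dy": 0,"dz": 0,"ax": 0,"ay": 0,"az": 0},
    {"dx": -0.15,"dy": 0,"dz": 0,"ax": 0,"ay": 0,"az": 0},
    {"dx": -0.1,"dy": 0,"dz": 0,"ax": 0,"ay": 0,"az": 0},
    {"dx": -0.05,"dy": 0,"dz": 0,"ax": 0,"ay": 0,"az": 0},
    {"dx": 0,"dy": 0,"dz": 0,"ax": 0,"ay": 0,"az": 0},
  ],
)

```text
time_s: 13.2
tcp_pos: [0.5437, -0.1592, 0.0829]
tcp_rot: [2.031, 2.397, -0.0]
ft_force: [-0.5, 0.2, -2.2]
finger_gap: 0.0196
gripper_force: 60.0
```

Run:
```python
from h import *
p,r=tool();print(p);print(manip.state()['ft_force'])
y=np.radians(99.5);X=np.array([np.cos(y),np.sin(y),0]);Y=np.array([-X[1],X[0],0]);m=np.array([.5688,.0653,0])
tip=p+r.apply([.1395,0,.0414]);print('tip local',(tip-m)@X,(tip-m)@Y)
c=snap('scene','s5')
u,v=proj(c,[m-.17*X+.063*Y+[0,0,.05]])[0].astype(int);print(u,v)
im=np.load('pics/s5.npz')['im'];x0,y0=max(u-60,0),max(v-50,0)
cv2.imwrite('pics/s5.png',cv2.resize(im[y0:y0+100,x0:x0+120],None,fx=6,fy=6,interpolation=cv2.INTER_CUBIC)[:,:,::-1]);print(x0,y0)
for e in(-.17,-.2,-.21):print(e,(proj(c,[m+e*X+.063*Y+[0,0,.058]])-[x0,y0])*6)
```

```text
[ 0.54370541 -0.15922857  0.08291002]
[-0.49812397  0.18066089 -2.1957081 ]
tip local -0.07781352449868875 0.06172296405315114
251 187
191 137
-0.17 [[364.85730823 294.51403587]]
-0.2 [[334.46928114 274.51118432]]
-0.21 [[324.50667508 267.95325601]]
```

View pics/s5.png

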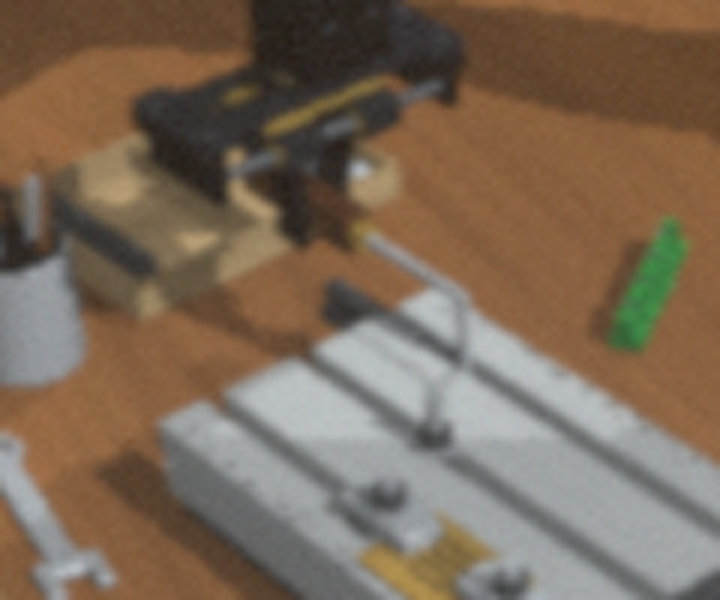

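The bar's dark end now sticks out of the mouth, at about (335,285), which is roughly 50 mm. The prong stands behind it in the slot. Next I return the pick.

>>> send_rows(
  motion=[
    {"dx": 0.12,"dy": 0,"dz": 0,"ax": 0,"ay": 0,"az": 0},
    {"dx": 0,"dy": 0,"dz": -0.15,"ax": 0,"ay": 0,"az": 0},
    {"dx": 0,"dy": 0,"dz": -0.3,"ax": 0,"ay": 0,"az": 0},
    {"dx": 0,"dy": 0,"dz": -0.5,"ax": 0,"ay": 0,"az": 0},
    {"dx": 0,"dy": 0,"dz": -0.6,"ax": 0,"ay": 0,"az": 0},
    {"dx": 0.3,"dy": 0.02,"dz": -0.6,"ax": 0,"ay": 0,"az": 0},
    {"dx": 0.7,"dy": 0.06,"dz": -0.5,"ax": 0,"ay": 0,"az": 0},
    {"dx": 0.85,"dy": 0.07,"dz": 0,"ax": 0,"ay": 0,"az": 0},
    {"dx": 0.85,"dy": 0.07,"dz": 0,"ax": 0,"ay": 0,"az": 0},
    {"dx": 0.85,"dy": 0.07,"dz": 0,"ax": 0,"ay": 0,"az": 0},
    {"dx": 0.85,"dy": 0.07,"dz": 0,"ax": 0,"ay": 0,"az": 0},
    {"dx": 0.85,"dy": 0.07,"dz": 0,"ax": 0,"ay": 0,"az": 0},
    {"dx": 0.85,"dy": 0.07,"dz": 0,"ax": 0,"ay": 0,"az": 0},
    {"dx": 0.85,"dy": 0.07,"dz": 0,"ax": 0,"ay": 0,"az": 0},
    {"dx": 0.85,"dy": 0.07,"dz": 0,"ax": 0,"ay": 0,"az": 0},
    {"dx": 0.85,"dy": 0.07,"dz": 0,"ax": 0,"ay": 0,"az": 0},
    {"dx": 0.85,"dy": 0.07,"dz": 0,"ax": 0,"ay": 0,"az": 0},
    {"dx": 0.8,"dy": 0.07,"dz": 0,"ax": 0,"ay": 0,"az": 0},
    {"dx": 0.4,"dy": 0.05,"dz": 0,"ax": 0,"ay": 0,"az": 0},
  ],
)

```text
time_s: 15.15
tcp_pos: [0.4972, 0.3863, 0.2168]
tcp_rot: [-2.025, -2.401, -0.003]
ft_force: [0.2, -0.0, -1.8]
finger_gap: 0.0197
gripper_force: 60.0
```

>>> send_rows(
  motion=[
    {"dx": 0,"dy": 0,"dz": 0,"ax": 0,"ay": 0,"az": 0.4},
    {"dx": 0,"dy": 0,"dz": 0,"ax": 0,"ay": 0,"az": 1},
    {"dx": 0,"dy": 0,"dz": 0,"ax": 0,"ay": 0,"az": 1},
    {"dx": 0,"dy": 0,"dz": 0,"ax": 0,"ay": 0,"az": 1},
    {"dx": 0,"dy": 0,"dz": 0,"ax": 0,"ay": 0,"az": 1},
    {"dx": 0,"dy": 0,"dz": 0,"ax": 0,"ay": 0,"az": 1},
    {"dx": 0,"dy": 0,"dz": 0,"ax": 0,"ay": 0,"az": 1},
    {"dx": 0,"dy": 0,"dz": 0,"ax": 0,"ay": 0,"az": 1},
    {"dx": 0,"dy": 0,"dz": 0,"ax": 0,"ay": 0,"az": 1},
    {"dx": 0,"dy": 0,"dz": 0,"ax": 0,"ay": 0,"az": 1},
    {"dx": 0,"dy": 0,"dz": 0,"ax": 0,"ay": 0,"az": 1},
    {"dx": 0,"dy": 0,"dz": 0,"ax": 0,"ay": 0,"az": 1},
    {"dx": 0,"dy": 0,"dz": 0,"ax": 0,"ay": 0,"az": 1},
    {"dx": 0,"dy": 0,"dz": 0,"ax": 0,"ay": 0,"az": 1},
    {"dx": 0,"dy": 0,"dz": 0,"ax": 0,"ay": 0,"az": 1},
    {"dx": 0,"dy": 0,"dz": 0,"ax": 0,"ay": 0,"az": 1},
    {"dx": 0,"dy": 0,"dz": 0,"ax": 0,"ay": 0,"az": 1},
    {"dx": 0,"dy": 0,"dz": 0,"ax": 0,"ay": 0,"az": 1},
    {"dx": 0,"dy": 0,"dz": 0,"ax": 0,"ay": 0,"az": 1},
    {"dx": 0,"dy": 0,"dz": 0,"ax": 0,"ay": 0,"az": 0},
  ],
)

```text
time_s: 17.15
tcp_pos: [0.4991, 0.3822, 0.2169]
tcp_rot: [-3.134, -0.203, -0.002]
ft_force: [0.5, -0.6, -1.1]
finger_gap: 0.0195
gripper_force: 60.0
```

Run:
```python
from h import *
p,r=tool();print(np.degrees(np.arctan2(*r.as_matrix()[1::-1,0])));go([.4974,.3911,.0574]);print(manip.state()['joint_pos'].round(2),manip.state()['time_s'])
```

```text
7.403854488239472
tcp [0.4991 0.3822 0.2169] rot [[0.992, 0.129, 0.001], [0.129, -0.992, 0.001], [0.001, -0.001, -1.0]]
d tool units [-0.014 -0.179  3.189]
[-0.79  0.34  0.08  1.47 -0.03  1.34 -2.15] 17.15
```

>>> send_rows(
  motion=[
    {"dx": -0.015,"dy": -0.18,"dz": 0.3,"ax": 0,"ay": 0,"az": 0},
    {"dx": 0,"dy": 0,"dz": 0.6,"ax": 0,"ay": 0,"az": 0},
    {"dx": 0,"dy": 0,"dz": 0.6,"ax": 0,"ay": 0,"az": 0},
    {"dx": 0,"dy": 0,"dz": 0.5,"ax": 0,"ay": 0,"az": 0},
    {"dx": 0,"dy": 0,"dz": 0.3,"ax": 0,"ay": 0,"az": 0},
    {"dx": 0,"dy": 0,"dz": 0,"ax": 0,"ay": 0,"az": 0},
    {"dx": 0,"dy": 0,"dz": 0,"ax": 0,"ay": 0,"az": 0},
  ],
)

```text
time_s: 17.85
tcp_pos: [0.4972, 0.3915, 0.1011]
tcp_rot: [-3.134, -0.207, -0.001]
ft_force: [0.0, -0.2, -1.3]
finger_gap: 0.0193
gripper_force: 60.0
```

Run:
```python
from h import *
go([.4974,.3911,.0574])
```

```text
tcp [0.4972 0.3915 0.1011] rot [[0.991, 0.131, 0.001], [0.131, -0.991, 0.001], [0.001, -0.001, -1.0]]
d tool units [0.002 0.009 0.875]
```

>>> send_rows(
  motion=[
    {"dx": 0,"dy": 0.01,"dz": 0.25,"ax": 0,"ay": 0,"az": 0},
    {"dx": 0,"dy": 0,"dz": 0.25,"ax": 0,"ay": 0,"az": 0},
    {"dx": 0,"dy": 0,"dz": 0.15,"ax": 0,"ay": 0,"az": 0},
    {"dx": 0,"dy": 0,"dz": 0.1,"ax": 0,"ay": 0,"az": 0},
    {"dx": 0,"dy": 0,"dz": 0.08,"ax": 0,"ay": 0,"az": 0},
    {"dx": 0,"dy": 0,"dz": 0.03,"ax": 0,"ay": 0,"az": 0},
    {"dx": 0,"dy": 0,"dz": 0,"ax": 0,"ay": 0,"az": 0},
  ],
)

```text
time_s: 18.55
tcp_pos: [0.4972, 0.3906, 0.0577]
tcp_rot: [-3.135, -0.205, -0.0]
ft_force: [0.3, -0.4, -1.4]
finger_gap: 0.0193
gripper_force: 60.0
```

>>> send_rows(
  motion=[
    {"dx": 0,"dy": 0,"dz": 0.015,"ax": 0,"ay": 0,"az": 0},
    {"dx": 0,"dy": 0,"dz": 0,"ax": 0,"ay": 0,"az": 0},
  ],
)

```text
time_s: 18.75
tcp_pos: [0.4973, 0.3908, 0.0574]
tcp_rot: [-3.134, -0.205, -0.001]
ft_force: [-1.6, -1.5, 4.5]
finger_gap: 0.0193
gripper_force: 60.0
```

Contact with the rest (+4.5 N). Open part way, then lift.

>>> send_rows(
  motion=[
    {"dx": 0,"dy": 0,"dz": 0,"ax": 0,"ay": 0,"az": 0},
    {"dx": 0,"dy": 0,"dz": 0,"ax": 0,"ay": 0,"az": 0},
    {"dx": 0,"dy": 0,"dz": 0,"ax": 0,"ay": 0,"az": 0},
    {"dx": 0,"dy": 0,"dz": 0,"ax": 0,"ay": 0,"az": 0},
    {"dx": 0,"dy": 0,"dz": 0,"ax": 0,"ay": 0,"az": 0},
  ],
  gripper=0.6,
  grip_force=60,
)

```text
time_s: 19.25
tcp_pos: [0.497, 0.3905, 0.0566]
tcp_rot: [-3.135, -0.205, 0.0]
ft_force: [0.4, -0.6, 0.5]
finger_gap: 0.0489
gripper_force: 0.0
```

>>> send_rows(
  motion=[
    {"dx": 0,"dy": 0,"dz": -0.1,"ax": 0,"ay": 0,"az": 0},
    {"dx": 0,"dy": 0,"dz": -0.4,"ax": 0,"ay": 0,"az": 0},
    {"dx": 0,"dy": 0,"dz": -0.7,"ax": 0,"ay": 0,"az": 0},
    {"dx": 0,"dy": 0,"dz": -0.9,"ax": 0,"ay": 0,"az": 0},
    {"dx": 0,"dy": 0,"dz": -0.9,"ax": 0,"ay": 0,"az": 0},
    {"dx": 0,"dy": 0,"dz": 0,"ax": 0,"ay": 0,"az": -0.4},
    {"dx": 0,"dy": 0,"dz": 0,"ax": 0,"ay": 0,"az": -1},
    {"dx": 0,"dy": 0,"dz": 0,"ax": 0,"ay": 0,"az": -1},
    {"dx": 0,"dy": 0,"dz": 0,"ax": 0,"ay": 0,"az": -1},
    {"dx": 0,"dy": 0,"dz": 0,"ax": 0,"ay": 0,"az": -1},
    {"dx": 0,"dy": 0,"dz": 0,"ax": 0,"ay": 0,"az": -1},
    {"dx": 0,"dy": 0,"dz": 0,"ax": 0,"ay": 0,"az": -1},
    {"dx": 0,"dy": 0,"dz": 0,"ax": 0,"ay": 0,"az": -1},
    {"dx": 0,"dy": 0,"dz": 0,"ax": 0,"ay": 0,"az": -1},
    {"dx": 0,"dy": 0,"dz": 0,"ax": 0,"ay": 0,"az": -1},
  ],
)

```text
time_s: 20.75
tcp_pos: [0.4971, 0.3905, 0.2071]
tcp_rot: [-2.79, -1.443, -0.001]
ft_force: [-0.3, -0.6, -0.1]
finger_gap: 0.0521
gripper_force: 0.0
```

Run:
```python
from h import *
c=load('top0')
p,r=tool();print(p,np.degrees(np.arctan2(*r.as_matrix()[1::-1,0])),manip.state()['joint_pos'].round(2))
a=snap('top','t6');im=np.load('pics/t6.npz')['im'];i0=np.load('pics/top0.npz')['im']
A=cv2.resize(i0[165:270,400:490],None,fx=4,fy=4,interpolation=cv2.INTER_CUBIC)
B=cv2.resize(im[165:270,400:490],None,fx=4,fy=4,interpolation=cv2.INTER_CUBIC)*0
C=cv2.resize(im[150:270,140:240],None,fx=4,fy=4,interpolation=cv2.INTER_CUBIC)[:420]
D=cv2.resize(im[200:225,340:400],None,fx=5,fy=5,interpolation=cv2.INTER_CUBIC)
o=np.zeros((560,770,3),np.uint8);o[:420,:360]=A;o[:420,365:765]=C;o[425:550,:300]=D
cv2.imwrite('pics/t6.png',o[:,:,::-1])
```

```text
[0.49707433 0.39048755 0.20712114] 54.69135207537888 [-0.7   0.35 -0.05  1.46  0.02  1.32 -1.37]
```

View pics/t6.png

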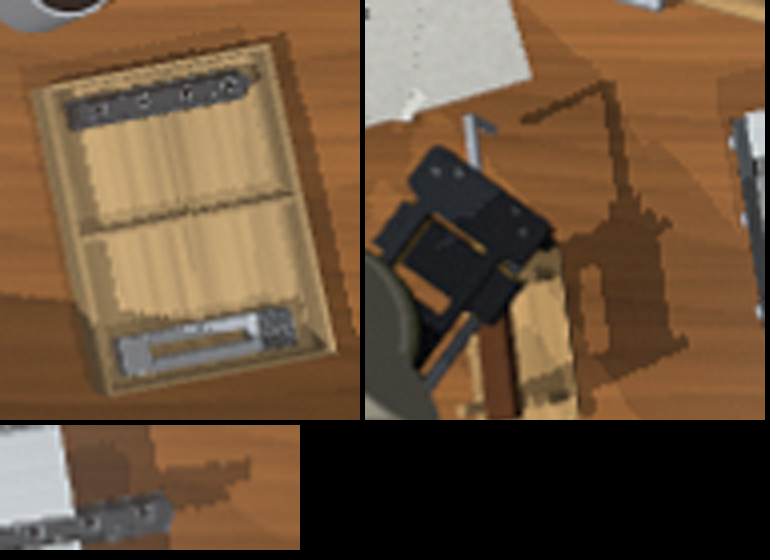

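The left panel shows the twin from (70,116) to (251,84), the divider from (82,235) to (293,193), and tray rim corners (33,92), (270,42), (337,350) and (105,396). The pick is seated in the rest. The bar's end sticks out to crop (170,505).

Run:
```python
from h import *
c=load('top0');c6=load('t6')
q=lambda u,v,z: at(c,((u+.5)/4-.5+400,(v+.5)/4-.5+165),z)[:2]
C=[q(*p,.026) for p in((33,92),(270,42),(337,350),(105,396))];m=np.mean(C,0)
print(np.round(C,4).tolist(),m)
for a,b in((0,1),(3,2),(3,0),(2,1)):
    d=C[b]-C[a];print(np.linalg.norm(d).round(4),np.degrees(np.arctan2(d[1],d[0])).round(2))
t=[q(70,116,.02),q(251,84,.02)];d=t[1]-t[0];print('twin',t,np.linalg.norm(d),np.degrees(np.arctan2(d[1],d[0])),np.mean(t,0)-m)
d0,d1=q(82,235,.026),q(293,193,.026);print('div',d0,d1,(d0+d1)/2,np.degrees(np.arctan2(*(d1-d0)[::-1])))
q6=lambda u,v,z: at(c6,((u+.5)/5-.5+340,(v-425+.5)/5-.5+200),z)
for u,v in((170,505),(30,529),(165,512),(90,522)):
    w=q6(u,v,.058);l=w[:2]-[.5688,.0653];print('bar',w,l@[-.165,.986],l@[-.986,-.165])
p,r=tool()
X=np.array([-.165,.986]);Y=np.array([-.986,-.165])
for e in(-.176,):
    g=np.array([.5688,.0653])+e*X+.062*Y;print('grasp xy',g)
    th=np.radians(99.5-54.7);
    R2=R.from_matrix(np.array([[-.165,.986,0],[.986,.165,0],[0,0,-1]]));print('after yaw 99.5:',R2.inv().apply(np.array([*g,.15])-p)/.05)
```

```text
[[0.6233, -0.2441], [0.6591, -0.4061], [0.4486, -0.4485], [0.4155, -0.2916]] [ 0.53661163 -0.34756138]
0.1659 -77.54
0.1603 -78.09
0.2131 12.87
0.2147 11.38
twin [array([ 0.60743671, -0.2712953 ]), array([ 0.63062984, -0.39546395])] 0.1263161783814105 -79.4197964202289 [0.08242164 0.01418176]
div [ 0.52511965 -0.27699715] [ 0.5552965  -0.42049894] [ 0.54020808 -0.34874804] -78.12436105320579
bar [ 0.54413398 -0.14270149  0.058     ] -0.201019572017548 0.058640938581886175
bar [ 0.53058253 -0.0678568   0.058     ] -0.12498671936782454 0.0596532938518463
bar [ 0.54035983 -0.14002359  0.058     ] -0.197756432687669 0.061920403759779453
bar [ 0.53462984 -0.09994182  0.058     ] -0.15729035487381168 0.06095667872661271
grasp xy [ 0.536708 -0.118466]
after yaw 99.5: [-10.17020149  -0.89835001   1.14194893]
```

>>> send_rows(
  motion=[
    {"dx": 0,"dy": 0,"dz": 0,"ax": 0,"ay": 0,"az": -1},
    {"dx": 0,"dy": 0,"dz": 0,"ax": 0,"ay": 0,"az": -1},
    {"dx": 0,"dy": 0,"dz": 0,"ax": 0,"ay": 0,"az": -1},
    {"dx": 0,"dy": 0,"dz": 0,"ax": 0,"ay": 0,"az": -1},
    {"dx": 0,"dy": 0,"dz": 0,"ax": 0,"ay": 0,"az": -1},
    {"dx": 0,"dy": 0,"dz": 0,"ax": 0,"ay": 0,"az": -1},
    {"dx": 0,"dy": 0,"dz": 0,"ax": 0,"ay": 0,"az": -1},
    {"dx": 0,"dy": 0,"dz": 0,"ax": 0,"ay": 0,"az": -1},
    {"dx": 0,"dy": 0,"dz": 0,"ax": 0,"ay": 0,"az": -1},
  ],
)

```text
time_s: 21.7
tcp_pos: [0.4971, 0.3905, 0.207]
tcp_rot: [2.028, 2.399, 0.001]
ft_force: [0.6, -0.8, 0.1]
finger_gap: 0.0521
gripper_force: 0.0
```

>>> send_rows(
  motion=[
    {"dx": -0.5,"dy": -0.04,"dz": 0,"ax": 0,"ay": 0,"az": 0},
    {"dx": -0.85,"dy": -0.08,"dz": 0,"ax": 0,"ay": 0,"az": 0},
    {"dx": -0.85,"dy": -0.08,"dz": 0,"ax": 0,"ay": 0,"az": 0},
    {"dx": -0.85,"dy": -0.08,"dz": 0,"ax": 0,"ay": 0,"az": 0},
    {"dx": -0.85,"dy": -0.08,"dz": 0,"ax": 0,"ay": 0,"az": 0},
    {"dx": -0.85,"dy": -0.08,"dz": 0,"ax": 0,"ay": 0,"az": 0},
    {"dx": -0.85,"dy": -0.08,"dz": 0,"ax": 0,"ay": 0,"az": 0},
    {"dx": -0.85,"dy": -0.08,"dz": 0,"ax": 0,"ay": 0,"az": 0},
    {"dx": -0.85,"dy": -0.08,"dz": 0,"ax": 0,"ay": 0,"az": 0},
    {"dx": -0.85,"dy": -0.08,"dz": 0,"ax": 0,"ay": 0,"az": 0},
    {"dx": -0.85,"dy": -0.08,"dz": 0,"ax": 0,"ay": 0,"az": 0},
    {"dx": -0.7,"dy": -0.06,"dz": 0.3,"ax": 0,"ay": 0,"az": 0},
    {"dx": -0.35,"dy": 0,"dz": 0.5,"ax": 0,"ay": 0,"az": 0},
    {"dx": 0,"dy": 0,"dz": 0.5,"ax": 0,"ay": 0,"az": 0},
    {"dx": 0,"dy": 0,"dz": 0,"ax": 0,"ay": 0,"az": 0},
    {"dx": 0,"dy": 0,"dz": 0,"ax": 0,"ay": 0,"az": 0},
  ],
)

```text
time_s: 23.3
tcp_pos: [0.5356, -0.1121, 0.1423]
tcp_rot: [-2.03, -2.397, -0.0]
ft_force: [1.0, 0.6, 0.1]
finger_gap: 0.0521
gripper_force: 0.0
```

Run:
```python
from h import *
p,r=tool();print(np.degrees(np.arctan2(*r.as_matrix()[1::-1,0])),manip.state()['finger_gap'])
X=np.array([-.165,.986]);Y=np.array([-.986,-.165])
g=np.array([.5688,.0653])-.17*X+.061*Y;go([*g,.0465])
```

```text
99.46695602998602 0.05207988025757485
tcp [ 0.5356 -0.1121  0.1423] rot [[-0.164, 0.986, -0.0], [0.986, 0.164, 0.0], [0.0, -0.0, -1.0]]
d tool units [-0.01   0.021  1.917]
```

>>> send_rows(
  motion=[
    {"dx": 0,"dy": 0.02,"dz": 0.4,"ax": 0,"ay": 0,"az": 0},
    {"dx": 0,"dy": 0,"dz": 0.5,"ax": 0,"ay": 0,"az": 0},
    {"dx": 0,"dy": 0,"dz": 0.4,"ax": 0,"ay": 0,"az": 0},
    {"dx": 0,"dy": 0,"dz": 0.3,"ax": 0,"ay": 0,"az": 0},
    {"dx": 0,"dy": 0,"dz": 0.2,"ax": 0,"ay": 0,"az": 0},
    {"dx": 0,"dy": 0,"dz": 0.1,"ax": 0,"ay": 0,"az": 0},
    {"dx": 0,"dy": 0,"dz": 0,"ax": 0,"ay": 0,"az": 0},
  ],
)

```text
time_s: 24.0
tcp_pos: [0.5368, -0.1121, 0.0471]
tcp_rot: [2.03, 2.398, 0.001]
ft_force: [-0.2, -0.3, -0.4]
finger_gap: 0.0523
gripper_force: 0.0
```

>>> send_rows(
  motion=[
    {"dx": 0,"dy": 0,"dz": 0,"ax": 0,"ay": 0,"az": 0},
    {"dx": 0,"dy": 0,"dz": 0,"ax": 0,"ay": 0,"az": 0},
    {"dx": 0,"dy": 0,"dz": 0,"ax": 0,"ay": 0,"az": 0},
    {"dx": 0,"dy": 0,"dz": 0,"ax": 0,"ay": 0,"az": 0},
    {"dx": 0,"dy": 0,"dz": 0,"ax": 0,"ay": 0,"az": 0},
    {"dx": 0,"dy": 0,"dz": 0,"ax": 0,"ay": 0,"az": 0},
    {"dx": 0,"dy": 0,"dz": 0,"ax": 0,"ay": 0,"az": 0},
    {"dx": 0,"dy": 0,"dz": 0,"ax": 0,"ay": 0,"az": 0},
    {"dx": 0,"dy": 0,"dz": 0,"ax": 0,"ay": 0,"az": 0},
  ],
  gripper=0,
  grip_force=60,
)

```text
time_s: 24.9
tcp_pos: [0.5365, -0.1124, 0.0467]
tcp_rot: [2.03, 2.397, 0.0]
ft_force: [-0.3, 0.1, -0.0]
finger_gap: 0.0102
gripper_force: 60.0
```

>>> send_rows(
  motion=[
    {"dx": -0.08,"dy": 0,"dz": 0,"ax": 0,"ay": 0,"az": 0},
    {"dx": -0.12,"dy": 0,"dz": 0,"ax": 0,"ay": 0,"az": 0},
    {"dx": -0.15,"dy": 0,"dz": 0,"ax": 0,"ay": 0,"az": 0},
    {"dx": -0.15,"dy": 0,"dz": 0,"ax": 0,"ay": 0,"az": 0},
    {"dx": -0.15,"dy": 0,"dz": 0,"ax": 0,"ay": 0,"az": 0},
    {"dx": -0.15,"dy": 0,"dz": 0,"ax": 0,"ay": 0,"az": 0},
    {"dx": -0.15,"dy": 0,"dz": 0,"ax": 0,"ay": 0,"az": 0},
    {"dx": -0.15,"dy": 0,"dz": 0,"ax": 0,"ay": 0,"az": 0},
    {"dx": -0.15,"dy": 0,"dz": 0,"ax": 0,"ay": 0,"az": 0},
    {"dx": -0.15,"dy": 0,"dz": 0,"ax": 0,"ay": 0,"az": 0},
    {"dx": -0.15,"dy": 0,"dz": 0,"ax": 0,"ay": 0,"az": 0},
    {"dx": -0.15,"dy": 0,"dz": 0,"ax": 0,"ay": 0,"az": 0},
    {"dx": -0.15,"dy": 0,"dz": 0,"ax": 0,"ay": 0,"az": 0},
    {"dx": -0.1,"dy": 0,"dz": 0,"ax": 0,"ay": 0,"az": 0},
    {"dx": 0,"dy": 0,"dz": 0,"ax": 0,"ay": 0,"az": 0},
  ],
)

```text
time_s: 26.4
tcp_pos: [0.5525, -0.2095, 0.0466]
tcp_rot: [2.031, 2.396, -0.0]
ft_force: [0.5, -0.1, -1.5]
finger_gap: 0.0104
gripper_force: 60.0
```

Run:
```python
from h import *
p,r=tool();s=manip.state();print(p,s['ft_force'],s['moment'],s['joint_pos'].round(2))
# bar centre = TCP + 0.029 along tool x. target bar centre in tray
u=np.array([.979,.204]);ang=101.8
tc=np.array([.5375,-.348])+.041*u
th=np.radians(ang);X=np.array([np.cos(th),np.sin(th)])
g=tc-.029*X;print('target tcp',g);go([*g,p[2]+.05])
```

```text
[ 0.55249266 -0.20949896  0.04662718] [ 0.45895216 -0.14508812 -1.52804566] [-0.15249005 -0.02976544  0.03793314] [ 0.12  0.42  0.2   1.75 -0.1   0.98  0.52]
target tcp [ 0.58356939 -0.36802315]
tcp [ 0.5525 -0.2095  0.0466] rot [[-0.164, 0.986, -0.0], [0.986, 0.164, -0.0], [-0.0, -0.0, -1.0]]
d tool units [-3.23   0.094 -0.999]
```

>>> send_rows(
  motion=[
    {"dx": 0,"dy": 0,"dz": -0.1,"ax": 0,"ay": 0,"az": 0},
    {"dx": 0,"dy": 0,"dz": -0.2,"ax": 0,"ay": 0,"az": 0},
    {"dx": 0,"dy": 0,"dz": -0.3,"ax": 0,"ay": 0,"az": 0},
    {"dx": 0,"dy": 0,"dz": -0.3,"ax": 0,"ay": 0,"az": 0},
    {"dx": 0,"dy": 0,"dz": -0.1,"ax": 0,"ay": 0,"az": -0.2},
    {"dx": 0,"dy": 0,"dz": 0,"ax": 0,"ay": 0,"az": -0.26},
    {"dx": 0,"dy": 0,"dz": 0,"ax": 0,"ay": 0,"az": 0},
  ],
)

```text
time_s: 27.1
tcp_pos: [0.5524, -0.2084, 0.0965]
tcp_rot: [-1.98, -2.439, -0.0]
ft_force: [-0.6, 0.7, -3.6]
finger_gap: 0.0101
gripper_force: 60.0
```

Run:
```python
from h import *
p,r=tool();s=manip.state();print(p,s['ft_force'],s['moment'],s['finger_gap'])
c=snap('scene','s7');im=np.load('pics/s7.npz')['im']
# expected level bar underside ends, tcp z-.0127 below => underside
P=[p+r.apply([a,0,.0127-.0]) for a in(-.031,.089)]+[p+r.apply([a,0,-.0113]) for a in(-.031,.089)]
k=proj(c,P);print(k)
x0,y0=int(k[:,0].mean())-65,max(int(k[:,1].mean())-50,0);x0=max(x0,0)
o=cv2.resize(im[y0:y0+100,x0:x0+130],None,fx=6,fy=6,interpolation=cv2.INTER_CUBIC)
for a,b in((0,1),(2,3)):
    q=((k-[x0,y0]+.5)*6).astype(int);cv2.line(o,tuple(map(int,q[a])),tuple(map(int,q[b])),(0,255,0),1)
cv2.imwrite('pics/s7.png',o[:,:,::-1])
```

```text
[ 0.55237543 -0.20836999  0.09650778] [-0.62266351  0.74371631 -3.61304444] [-0.14825606 -0.03561412 -0.00666809] 0.010113910409828663
[[229.7325165  166.7961959 ]
 [250.38328121 178.90565293]
 [229.1101901  161.21945849]
 [249.94012724 173.17772863]]
```

View pics/s7.png

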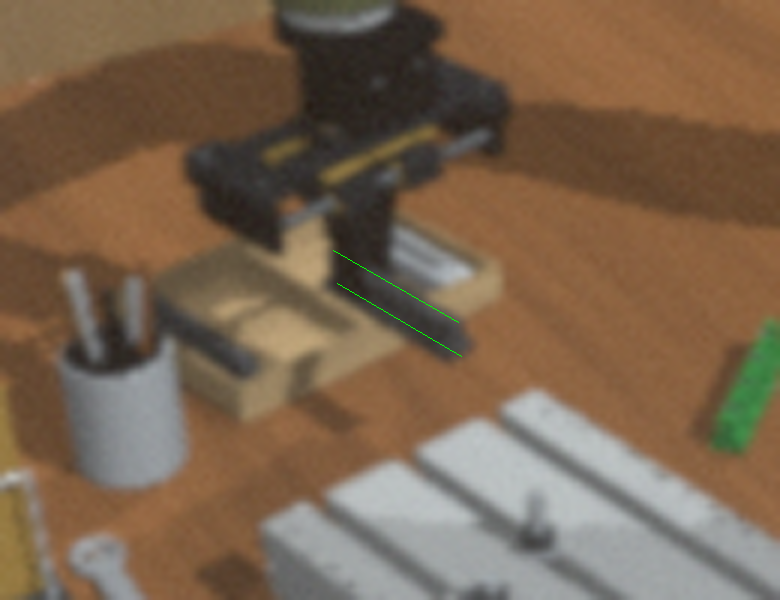

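The bar is out and held level, matching the green prediction lines. The fingers are at about (360,245) and its free end is at (465,345).

>>> send_rows(
  motion=[
    {"dx": -0.2,"dy": 0,"dz": 0,"ax": 0,"ay": 0,"az": 0},
    {"dx": -0.4,"dy": -0.01,"dz": 0,"ax": 0,"ay": 0,"az": 0},
    {"dx": -0.5,"dy": -0.01,"dz": 0,"ax": 0,"ay": 0,"az": 0},
    {"dx": -0.5,"dy": -0.01,"dz": 0,"ax": 0,"ay": 0,"az": 0},
    {"dx": -0.5,"dy": -0.01,"dz": 0,"ax": 0,"ay": 0,"az": 0},
    {"dx": -0.5,"dy": 0,"dz": 0,"ax": 0,"ay": 0,"az": 0},
    {"dx": -0.4,"dy": 0,"dz": 0,"ax": 0,"ay": 0,"az": 0},
    {"dx": -0.25,"dy": 0,"dz": 0,"ax": 0,"ay": 0,"az": 0},
    {"dx": 0,"dy": 0,"dz": 0,"ax": 0,"ay": 0,"az": 0},
    {"dx": 0,"dy": 0,"dz": 0,"ax": 0,"ay": 0,"az": 0},
  ],
)

```text
time_s: 28.15
tcp_pos: [0.5837, -0.3674, 0.0961]
tcp_rot: [-1.981, -2.437, -0.001]
ft_force: [0.5, 1.5, -2.5]
finger_gap: 0.0104
gripper_force: 60.0
```

Run:
```python
from h import *
p,r=tool();print(np.degrees(np.arctan2(*r.as_matrix()[1::-1,0])));go([.5836,-.368,.0167]);s=manip.state();print(s['joint_pos'].round(2),s['ft_force'],s['moment'])
```

```text
101.79396578160382
tcp [ 0.5837 -0.3674  0.0961] rot [[-0.204, 0.979, -0.001], [0.979, 0.204, 0.001], [0.001, -0.0, -1.0]]
d tool units [-0.013 -0.004  1.588]
[ 0.32  0.57  0.25  1.43 -0.14  1.17  0.79] [ 0.47372691  1.54270068 -2.47438799] [-0.16194597 -0.02630767  0.01162382]
```

>>> send_rows(
  motion=[
    {"dx": 0,"dy": 0,"dz": 0.2,"ax": 0,"ay": 0,"az": 0},
    {"dx": 0,"dy": 0,"dz": 0.3,"ax": 0,"ay": 0,"az": 0},
    {"dx": 0,"dy": 0,"dz": 0.3,"ax": 0,"ay": 0,"az": 0},
    {"dx": 0,"dy": 0,"dz": 0.2,"ax": 0,"ay": 0,"az": 0},
    {"dx": 0,"dy": 0,"dz": 0.15,"ax": 0,"ay": 0,"az": 0},
    {"dx": 0,"dy": 0,"dz": 0.15,"ax": 0,"ay": 0,"az": 0},
    {"dx": 0,"dy": 0,"dz": 0.1,"ax": 0,"ay": 0,"az": 0},
    {"dx": 0,"dy": 0,"dz": 0,"ax": 0,"ay": 0,"az": 0},
    {"dx": 0,"dy": 0,"dz": 0,"ax": 0,"ay": 0,"az": 0},
  ],
)

```text
time_s: 29.05
tcp_pos: [0.584, -0.3682, 0.027]
tcp_rot: [1.981, 2.437, 0.0]
ft_force: [0.6, -0.5, -2.1]
finger_gap: 0.0105
gripper_force: 60.0
```

>>> send_rows(
  motion=[
    {"dx": 0,"dy": 0,"dz": 0.06,"ax": 0,"ay": 0,"az": 0},
    {"dx": 0,"dy": 0,"dz": 0.06,"ax": 0,"ay": 0,"az": 0},
    {"dx": 0,"dy": 0,"dz": 0.04,"ax": 0,"ay": 0,"az": 0},
    {"dx": 0,"dy": 0,"dz": 0,"ax": 0,"ay": 0,"az": 0},
    {"dx": 0,"dy": 0,"dz": 0,"ax": 0,"ay": 0,"az": 0},
  ],
)

```text
time_s: 29.55
tcp_pos: [0.5838, -0.368, 0.0186]
tcp_rot: [-1.981, -2.438, -0.0]
ft_force: [-0.1, -0.5, -2.0]
finger_gap: 0.0103
gripper_force: 60.0
```

>>> send_rows(
  motion=[
    {"dx": 0,"dy": 0,"dz": 0.02,"ax": 0,"ay": 0,"az": 0},
    {"dx": 0,"dy": 0,"dz": 0,"ax": 0,"ay": 0,"az": 0},
  ],
)

```text
time_s: 29.75
tcp_pos: [0.5838, -0.368, 0.0176]
tcp_rot: [-1.981, -2.438, -0.0]
ft_force: [-0.5, 0.2, -3.4]
finger_gap: 0.0105
gripper_force: 60.0
```

>>> send_rows(
  motion=[
    {"dx": 0,"dy": 0,"dz": 0.012,"ax": 0,"ay": 0,"az": 0},
    {"dx": 0,"dy": 0,"dz": 0,"ax": 0,"ay": 0,"az": 0},
  ],
)

```text
time_s: 29.95
tcp_pos: [0.5838, -0.368, 0.017]
tcp_rot: [1.981, 2.438, 0.0]
ft_force: [0.1, 0.1, -1.9]
finger_gap: 0.0103
gripper_force: 60.0
```

>>> send_rows(
  motion=[
    {"dx": 0,"dy": 0,"dz": 0.012,"ax": 0,"ay": 0,"az": 0},
    {"dx": 0,"dy": 0,"dz": 0,"ax": 0,"ay": 0,"az": 0},
  ],
)

```text
time_s: 30.15
tcp_pos: [0.5839, -0.368, 0.0168]
tcp_rot: [1.981, 2.438, 0.0]
ft_force: [-1.5, 0.4, 2.2]
finger_gap: 0.0105
gripper_force: 60.0
```

>>> send_rows(
  motion=[
    {"dx": 0,"dy": 0,"dz": 0.012,"ax": 0,"ay": 0,"az": 0},
    {"dx": 0,"dy": 0,"dz": 0,"ax": 0,"ay": 0,"az": 0},
  ],
)

```text
time_s: 30.35
tcp_pos: [0.5839, -0.3681, 0.0168]
tcp_rot: [1.981, 2.438, 0.0]
ft_force: [-4.5, 3.3, 7.3]
finger_gap: 0.0104
gripper_force: 60.0
```

>>> send_rows(
  motion=[
    {"dx": 0,"dy": 0,"dz": -0.012,"ax": 0,"ay": 0,"az": 0},
    {"dx": 0,"dy": 0,"dz": 0,"ax": 0,"ay": 0,"az": 0},
  ],
)

```text
time_s: 30.55
tcp_pos: [0.5839, -0.368, 0.0168]
tcp_rot: [1.981, 2.438, 0.0]
ft_force: [-2.1, 1.6, 4.3]
finger_gap: 0.01
gripper_force: 60.0
```

>>> send_rows(
  motion=[
    {"dx": 0,"dy": 0,"dz": 0,"ax": 0,"ay": 0,"az": 0},
    {"dx": 0,"dy": 0,"dz": 0,"ax": 0,"ay": 0,"az": 0},
    {"dx": 0,"dy": 0,"dz": 0,"ax": 0,"ay": 0,"az": 0},
    {"dx": 0,"dy": 0,"dz": 0,"ax": 0,"ay": 0,"az": 0},
  ],
  gripper=0.29,
  grip_force=20,
)

```text
time_s: 30.95
tcp_pos: [0.5838, -0.368, 0.0163]
tcp_rot: [-1.982, -2.438, -0.0]
ft_force: [-0.1, 0.2, -0.2]
finger_gap: 0.0243
gripper_force: 0.0
```

>>> send_rows(
  motion=[
    {"dx": 0,"dy": 0,"dz": -0.1,"ax": 0,"ay": 0,"az": 0},
    {"dx": 0,"dy": 0,"dz": -0.3,"ax": 0,"ay": 0,"az": 0},
    {"dx": 0,"dy": 0,"dz": -0.6,"ax": 0,"ay": 0,"az": 0},
    {"dx": 0,"dy": 0,"dz": -0.8,"ax": 0,"ay": 0,"az": 0},
    {"dx": 0,"dy": 0,"dz": -0.8,"ax": 0,"ay": 0,"az": 0},
    {"dx": 0,"dy": -0.5,"dz": -0.8,"ax": 0,"ay": 0,"az": 0},
    {"dx": 0,"dy": -0.8,"dz": 0,"ax": 0,"ay": 0,"az": 0},
    {"dx": 0,"dy": -0.8,"dz": 0,"ax": 0,"ay": 0,"az": 0},
    {"dx": 0,"dy": -0.6,"dz": 0,"ax": 0,"ay": 0,"az": 0},
    {"dx": 0,"dy": 0,"dz": 0,"ax": 0,"ay": 0,"az": 0},
  ],
)

```text
time_s: 31.95
tcp_pos: [0.4473, -0.3984, 0.1886]
tcp_rot: [1.988, 2.43, -0.001]
ft_force: [0.2, -0.9, -0.3]
finger_gap: 0.0252
gripper_force: 0.0
```

Run:
```python
from h import *
s=manip.state();print(s['tcp_pos'],s['finger_gap'],s['time_s'])
c=snap('top','t9');z=np.load('pics/t9.npz')['im'].astype(int);z0=np.load('pics/top0.npz')['im'].astype(int)
d=(np.abs(z-z0).max(2)>40).astype(np.uint8)
g=z.max(2)
print('diff tray'); 
n,l,st,ce=cv2.connectedComponentsWithStats(d)
for i in range(1,n):
    if st[i,4]>25: print(st[i],ce[i].round())
# dark region in compartment
sub=((g<105)&(z.max(2)-z.min(2)<30))[165:270,400:490].astype(np.uint8)
n,l,st,ce=cv2.connectedComponentsWithStats(sub)
for i in range(1,n):
    if st[i,4]>25:
        pts=np.argwhere(l==i)[:,::-1].astype(np.float32)+[400,165];r=cv2.minAreaRect(pts.astype(np.float32));b=cv2.boxPoints(r)
        print('dark',st[i,4],r,at(c,r[0],.02).round(4))
```

```text
[ 0.44734321 -0.39835783  0.18860625] 0.02517971045863447 31.95
diff tray
[  406   173   154   247 11862] [524. 310.]
[164 179   6  32  67] [166. 193.]
[419 196  49  18 439] [443. 205.]
[285 221  60  12 171] [313. 226.]
[325 235  12   6  32] [330. 238.]
[430 243  10   5  27] [434. 244.]
[376 246  33   6  56] [394. 249.]
[429 247  30  12 110] [439. 251.]
[439 248  27  10  67] [452. 253.]
[242 255  12   8  35] [248. 259.]
[ 178  261   81   53 1987] [222. 287.]
[296 268  16   4  32] [303. 269.]
[450 273  37   6  94] [469. 276.]
[167 288  43  11 120] [186. 294.]
[   0  345   92   75 4114] [ 39. 383.]
[  0 380   8   6  29] [  2. 382.]
[ 61 409  12   7  43] [ 67. 411.]
dark 35 ((417.0, 166.0), (2.0, 14.0), 90.0) [ 0.6843 -0.2713  0.02  ]
dark 345 ((439.156494140625, 189.3084259033203), (7.949248790740967, 46.492027282714844), 79.04593658447266) [ 0.6199 -0.3319  0.02  ]
dark 335 ((442.58734130859375, 204.91928100585938), (7.831843852996826, 46.29761505126953), 78.2317123413086) [ 0.5768 -0.3409  0.02  ]
dark 77 ((468.8077087402344, 246.53842163085938), (10.394155502319336, 8.04076099395752), 78.69007110595703) [ 0.4631 -0.4108  0.02  ]
```

Run:
```python
from h import *
a=np.load('pics/top0.npz')['im'].astype(int);b=np.load('pics/t9.npz')['im'].astype(int)
for v in(176,178,179,180,181,182,184,190,197,204,210,213):
    print(v,a[v,160:180].mean(1).round().astype(int).tolist(),b[v,160:180].mean(1).round().astype(int).tolist())
for n,z in(('a',a),('b',b)):
    h=((z[:,:,0]-z[:,:,2]>30)&(z.max(2)<125)&(z.max(2)>40))
    for v in(220,230,240,250):print(n,v,z[v,163:178,0].tolist())
    print(n,z[246:262,171,0].tolist())
```

```text
176 [116, 101, 92, 89, 81, 82, 88, 97, 91, 84, 84, 89, 96, 96, 96, 95, 95, 94, 95, 94] [112, 98, 89, 90, 86, 78, 80, 87, 88, 80, 81, 84, 94, 90, 93, 92, 92, 91, 90, 91]
178 [97, 97, 96, 95, 97, 96, 85, 89, 93, 84, 84, 89, 98, 95, 96, 96, 96, 97, 97, 92] [93, 93, 92, 91, 89, 100, 100, 79, 92, 90, 81, 80, 86, 93, 92, 93, 93, 92, 95, 88]
179 [97, 97, 96, 102, 155, 175, 114, 77, 85, 89, 84, 88, 97, 97, 95, 95, 95, 96, 89, 70] [93, 94, 93, 92, 126, 171, 158, 94, 71, 82, 85, 81, 85, 94, 93, 93, 92, 92, 87, 67]
180 [99, 99, 97, 101, 166, 194, 130, 80, 77, 79, 83, 94, 101, 100, 99, 98, 96, 99, 90, 64] [95, 96, 96, 93, 121, 173, 174, 101, 67, 75, 75, 81, 92, 97, 96, 93, 94, 95, 88, 61]
181 [93, 95, 97, 99, 163, 198, 140, 87, 83, 81, 81, 86, 94, 101, 101, 100, 101, 101, 99, 94] [91, 92, 93, 95, 114, 167, 176, 107, 71, 79, 75, 76, 79, 90, 98, 97, 96, 96, 95, 91]
182 [94, 95, 94, 91, 161, 203, 151, 103, 100, 91, 84, 84, 92, 102, 102, 102, 103, 101, 104, 103] [91, 91, 92, 90, 105, 164, 183, 119, 88, 102, 86, 80, 83, 93, 100, 99, 98, 100, 99, 101]
184 [90, 89, 88, 84, 140, 190, 167, 101, 83, 89, 9
[... 1055 characters left out ...]
7, 93, 92, 91, 92, 92, 82, 48, 41, 66, 89, 96]
a 230 [128, 138, 168, 165, 111, 82, 88, 93, 95, 95, 86, 51, 37, 108, 179]
a 240 [122, 121, 131, 161, 161, 110, 78, 80, 81, 83, 84, 77, 50, 28, 90]
a 250 [127, 130, 120, 116, 126, 123, 92, 81, 81, 81, 83, 83, 80, 60, 32]
a [81, 81, 81, 81, 81, 80, 80, 79, 77, 96, 156, 165, 133, 126, 139, 154]
b 220 [97, 97, 94, 89, 88, 88, 88, 88, 89, 83, 58, 31, 50, 79, 96]
b 230 [142, 151, 180, 198, 159, 84, 89, 89, 90, 90, 86, 69, 32, 76, 154]
b 240 [127, 116, 125, 153, 173, 152, 91, 88, 90, 91, 91, 89, 76, 39, 59]
b 250 [139, 140, 132, 129, 136, 138, 110, 91, 89, 90, 89, 91, 94, 82, 46]
b [88, 89, 88, 89, 89, 90, 89, 87, 82, 126, 183, 183, 150, 139, 140, 147]
```

```bash
python3 -c "
from workcell import manip
print(manip.hand_in())"
```

```text
the job is handed in; nothing more can be done
None
```

I handed the job in at about 32 s: the bar was drawn out with the pick, pulled clear without dropping, and laid flat about 44 mm from its twin; the pick is back in its rest, about 1 mm sideways of where it started (no result was returned).

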